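# Hang a stirrup weight on the dead-load rig

## Robot

A 6-joint arm with a two-finger parallel gripper is mounted at the origin on a cart in front of the work surface, level with it; the furniture and walls round the work are solid. World frame = base frame: x ahead of the robot, y to its left, z up, the work surface at z = 0. Lengths are in m, angles in rad, forces in N, time in s.
With the tool pointing down it reaches from about 0.325 to 0.85 m from the base axis. Payload 4.4 kg.
Tool frame: the origin (TCP) lies on the centre line of the jaws, within the pads' length; the fingertips stand 11 mm ahead of it and the grasp point (between the pads) lies 8 mm behind it; y points along the fingers, z is the direction in which the jaws open and shut, and the axes are right-handed (so a half turn about y gives the same grasp; the last joint's range is limited). The gripper opens to 94 mm and grips with 3 to 60 N. Pads are 16 mm wide; open, the fingers measure 119 mm over their backs; the gripper's body (75 mm by 177 mm) begins 78 mm behind the grasp point.
Start: joints at [-1.363, 0.207, 1.542, -0, 1.393, -0.15], TCP at [0.202, -0.538, 0.216] pointing down, gripper open.
Joint ranges: [-2.73, 2.73], [-0.86, 2.22], [0.23, 2.46], [-1.11, 4.25], [0.08, 2.63], [-2.82, 2.82]. Speed limits (rad/s): [2.79, 2.79, 3.14, 3.14, 3.14, 3.14].

## Interface

Orientations are given as a rotation vector (axis times angle).
In Python, from station import readout, optics, arm gives the robot as it stands. The module is installed in compiled form; this text tells all that it offers.
- The arm moves only by the shell command python3 -m pendant 'ROWS' [FORCE]. ROWS is JSON, a list that holds one entry, the list of rows, each a list of 5 numbers: the shift along the tool's x, y, z as a fraction of full scale, then the turn about the tool's y as a fraction of full scale, then the gripper's target within -1 to 1 (fully open at 1, half-way at 0, shut at -1). In form: [[[dx, dy, dz, turn, gripper], ...]]. A call has 1 to 10 rows; each row is the pose to reach, as a shift and turn from the pose commanded when the call began, along the tool's axes at that moment; what a row does not reach only later rows make up. Full scale, the value 1, is 25 cm for a shift and pi/2 rad for a turn. A row lasts 1/12 s, in which the tool goes at most 41.7 mm and 7.16 degrees, less where a joint would pass 70% of its speed; a pose out of reach is approached as far as the arm can. A call with a number of a shift or a turn outside -1 to 1 is refused whole. A call with a gripper value outside its range is refused whole. The fingers move at their own pace and stop on an object; FORCE is the grip in N (left out, the last holds). Time passes only in rows, so rows that repeat a pose let the fingers close. It gives the time, the measured TCP pose, the force and the opening at its end, in the units of the state.
- readout.sense(): the state, without advancing time (a new reading comes with each control period).
- optics.read_camera(name): name is "scene" or "top" or "wrist"; returns a dict with "pixels" (480x640x3 uint8, blue, green, red), "intrinsics" (3x3 intrinsics, pixels), "world_to_cam" (4x4, takes a point from world to camera coordinates). Camera axes: x right, y down, z forward; pixel columns grow to the right and rows downward; lengths in m; the calibration is good to about 2 mm. A picture is of the moment at which its call begins. There is no depth.
- arm.finish_job(): hands the job in, once; it reports no verdict.
The state is a dict: "time": time; "q": joint angles; "joint_vel": joint speeds; "joint_torque": joint torques, N m; "ee_pos": TCP position; "tool_rot": TCP orientation; "ft_force": force on the tool from outside, world axes, zero at the start; "moment": the same for the moment, N m; "gripper_width": opening from 0.0 (shut) to 1.0 (fully open).
Only numpy, scipy, OpenCV 4.12 (cv2) and the standard library are available. Lean on these libraries where they do the work, as an engineer would, in place of code of your own. Each camera call takes 0.05 s, during which the arm holds its last target.

## Task

Take the longer of the two S-hooks from the hook stand and hang it on the rig's rail, between the two collars; let go of it, then hang the stirrup weight by its top bar in the hook's lower curl, so that it hangs free and still. Leave the short hook on its stand and do not shift the other things on the desk.

Things in the scene. Friction and masses are not known exactly. Their poses are not given: they have to be found in the camera images.
- rig: Dead-load rig, fixed. Origin under the middle of its 120 (x) x 280 (y) x 10 mm base plate, on the desk; x from its front to its back, away from the robot, y along the rail. 18 mm posts at y +-120 mm; 34 mm clamp blocks at the rail's ends, their knobs reach x -29 mm. A deep top beam overhangs the rail: x -30 to +55, y +-142 mm, from 350 to 382 mm above the desk: no reaching the rail from straight above.
- rig_rail (a point): Middle of the rig's rail, on its axis, 265 mm above the desk; axes as the rig's. Round steel bar, 12 mm diameter, along y. Two collars on it, 22 mm diameter, 10 mm long, have their inner faces at y = +-30 mm: the hook's place is between them.
- hook_stand: T-shaped hook stand, fixed. Origin under its round foot (110 mm diameter, 11 mm thick). A 14 mm post carries a round bar, 12 mm diameter, 150 mm long along y, axis 165 mm above the desk; 22 mm block at the joint, 20 mm end knobs. Two S-hooks hang on it at y = +45 and -45 mm (which is which varies), axes as the stand's. Beside it all, a tall machine stands from y = 0.55 m leftward.
- hook_center (a point): Long S-hook, loose, 0.12 kg, upright flat steel bar, 134 mm tall (z), 44 mm across (x); point: its centre, mid-shank. S in its xz plane; grip the shank across y, flat faces 12 mm apart, bar 6 mm thick. Shank leans 25 deg, top toward -x. Curl centres 45 mm above and below, inner radius 16 mm. On a stand or rail the shank crosses from in front (-x) of the bar at the top to behind at the foot.
- hook_top (a point): Centre of the long hook's upper curl, 45 mm above hook_center, same axes. Mouth opens downward on the +x side; the curl's end there reaches 6 mm below this point. Hung on a 12 mm bar this point is 10 mm below the bar's axis.
- hook_low (a point): Centre of the long hook's lower curl, 45 mm below hook_center, same axes. Mouth opens upward on the -x side (to the robot); the curl's end there rises 6 mm above this point.
- short_hook_center (a point): Centre of the short S-hook, loose: same bar and curls but only 100 mm tall (curl centres 28 mm above and below). It hangs beside the long one and stays there.
- load_stem (a point): Stirrup weight, loose, steel, 0.29 to 0.55 kg, standing upright. Point: on the axis of its round stem (12 mm diameter, free from 25 to 70 mm above the underside), 52 mm above the underside; grip it here. z up, y along the stirrup's top bar. Foot: disc, 68 mm diameter, 22 mm thick. It looks the same turned half round about z.
- load_bar (a point): Middle of the stirrup's round top bar (10 mm diameter, along y), 77 mm above load_stem, same axes. Rectangular stirrup 58 mm wide (y), 10 mm deep (x); its opening is 46 mm wide and reaches from 5 to 53 mm below this point. Hung, this point is 11 mm below the lower curl's centre and the disc about 25 mm above the desk.
- glue_bottle: Bystander, loose: glue bottle with a red cap, 36 mm wide, 106 mm tall, standing. Origin at the centre of its underside.
- oil_dropper: Bystander, loose: small amber dropper bottle, 34 mm wide, 102 mm tall, standing. Origin at the centre of its underside.
- check_weight: Bystander, loose: brass check weight with knob, 38 mm wide, 60 mm tall, standing. Origin at the centre of its underside.
- jaw_insert_1: Bystander, loose: dark serrated wedge jaw lying flat, 64 x 28 x 19 mm. Origin at the centre of its underside.
- specimen_box: Bystander, loose: parts box with clear lid, 91 x 130 x 37 mm. Origin at the centre of its underside.
There are look-alikes about, which are no part of the job. Leave any green or yellow look-alike of the part that bears load_stem alone.

How it is judged:
By the outcome, as a careful person would: the job done as asked, in the order asked, and still so for the second after the job is handed in, with the robot touching nothing.
It also fails if it takes over 72 s, if anything falls off the work surface, if the arm or the gripper's body presses on something with over 40 N, if the wrist force passes 120 N, or if a joint passes its speed limit or range.

## Working session

There is one attempt and no reset: what is moved stays moved. The work goes in short steps, Python scripts to look and compute and a shell command to move; the robot and the scene stay as the last step left them, time stands still between calls to the robot, and variables do not carry over. Pictures are saved under pics/ and viewed, and the job is handed in when it is done.

```bash
mkdir -p pics; ls; python3 - <<'E'
from station import readout, optics
import cv2, numpy as np
np.set_printoptions(precision=4,suppress=True)
s=readout.sense()
for k,v in s.items(): print(k,np.array(v))
for n in ["scene","top","wrist"]:
    c=optics.read_camera(n); cv2.imwrite(f"pics/{n}0.png",c["pixels"]); print(n,np.array(c["intrinsics"]),np.array(c["world_to_cam"]))
E
```

```text
pics
time 0.0
q [-1.3625  0.2074  1.5429 -0.      1.3935 -0.1505]
joint_vel [ 0.0022 -0.0001  0.0013  0.0014 -0.0003 -0.0006]
joint_torque [  0.0015 -37.0871 -28.142    0.0699   0.0361  -0.0002]
ee_pos [ 0.2017 -0.5376  0.2153]
tool_rot [-0.3675  2.0283 -2.0237]
ft_force [-0.2802 -0.2475  0.1736]
moment [ 0.0206 -0.0036 -0.0052]
gripper_width 0.9969323299929378
scene [[468.3689   0.     317.4932]
 [  0.     468.3689 235.6868]
 [  0.       0.       1.    ]] [[-0.86   -0.5101  0.0117  0.4237]
 [-0.384   0.632  -0.6731  0.3776]
 [ 0.3359 -0.5834 -0.7394  1.0911]
 [ 0.      0.      0.      1.    ]]
top [[515.2863   0.     321.9576]
 [  0.     515.2863 241.1764]
 [  0.       0.       1.    ]] [[-0.0348 -0.9994  0.002  -0.0739]
 [-0.9726  0.0334 -0.2301  0.5963]
 [ 0.2299 -0.0099 -0.9732  1.2527]
 [ 0.      0.      0.      1.    ]]
wrist [[362.1937   0.     315.1532]
 [  0.     362.1937 235.427 ]
 [  0.       0.       1.    ]] [[ 0.3518 -0.9361 -0.0022 -0.5737]
 [-0.8985 -0.3383  0.2796 -0.0286]
 [-0.2625 -0.0964 -0.9601  0.3929]
 [ 0.      0.      0.      1.    ]]
```

View pics/scene0.png

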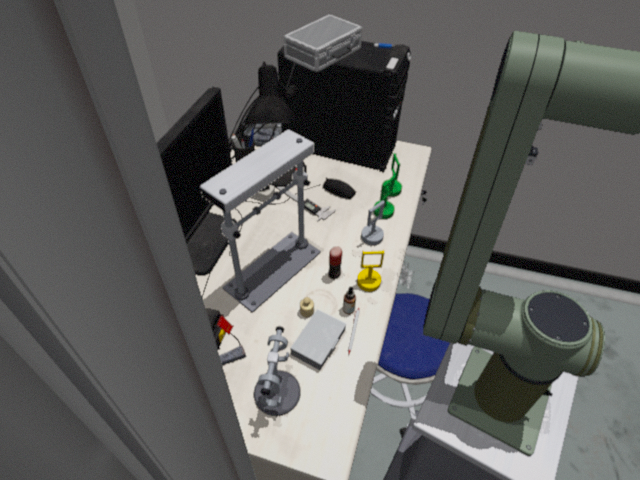

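View pics/top0.png

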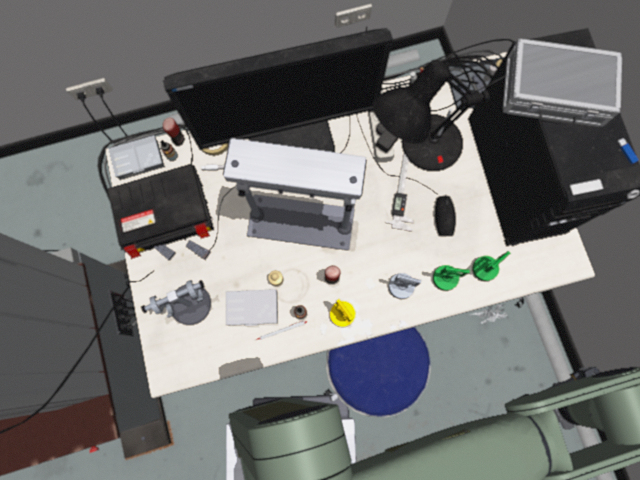

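View pics/wrist0.png

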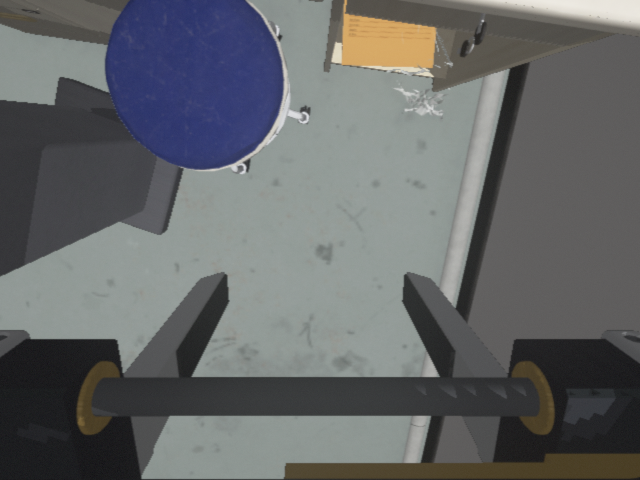

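```bash
python3 - <<'E'
from station import readout, optics
import cv2, numpy as np
from scipy.spatial.transform import Rotation as R
np.set_printoptions(precision=4,suppress=True)
s=readout.sense()
print(R.from_rotvec(s["tool_rot"]).as_matrix())
a=cv2.imread("pics/top0.png"); b=cv2.imread("pics/scene0.png")
def crop(im,x,y,w,h,W=400,H=300): return cv2.resize(im[y:y+h,x:x+w],(W,H),interpolation=cv2.INTER_CUBIC)
cv2.imwrite("pics/z1.png",np.vstack([np.hstack([crop(b,230,310,100,140-65),crop(b,320,140,110,82)]),np.hstack([crop(b,235,350,80,60),crop(a,130,260,100,75)])]))
cv2.imwrite("pics/z2.png",np.vstack([np.hstack([crop(a,210,130,172,129),crop(a,300,250,220,82)]),np.hstack([crop(b,190,120,172,129),crop(b,190,220,130,97)])]))
E
```

```text
[[-0.9363 -0.0004  0.3511]
 [-0.3511  0.0017 -0.9363]
 [-0.0003 -1.     -0.0018]]
```

View pics/z1.png

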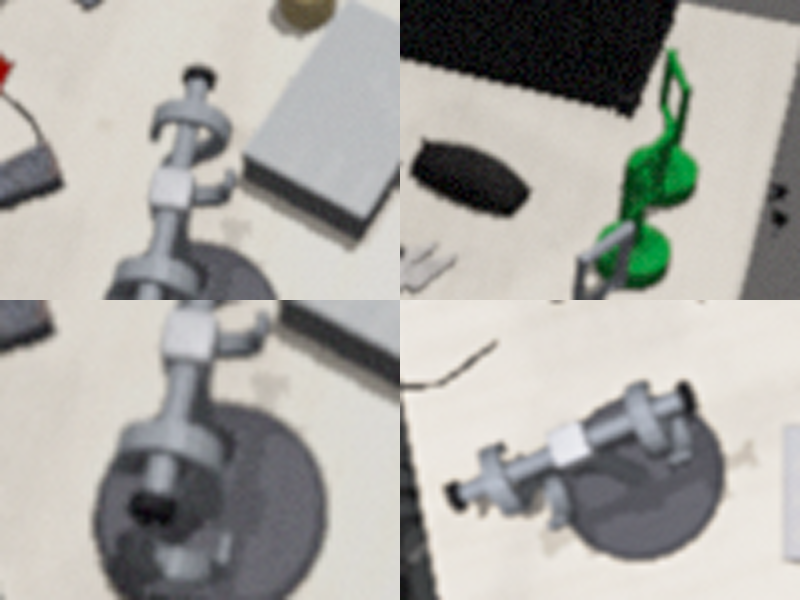

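View pics/z2.png

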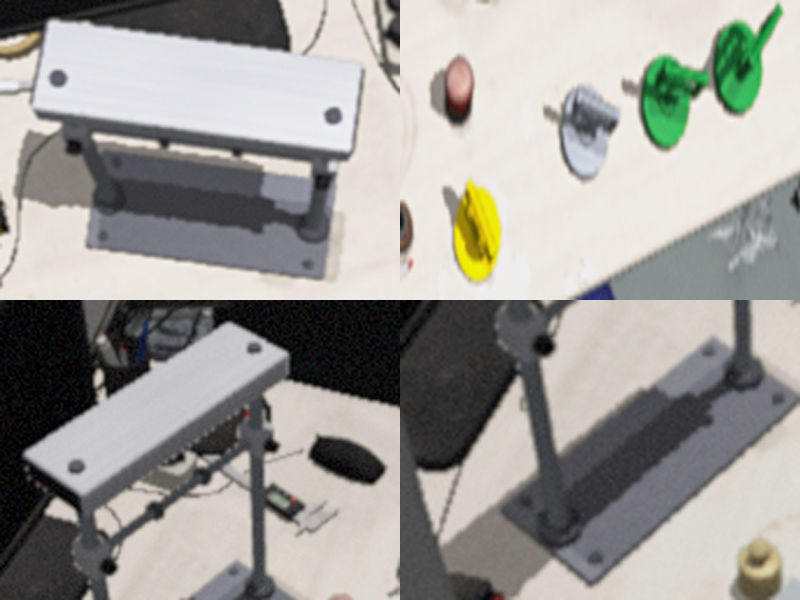

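```bash
python3 -m pendant '[[[0,-1,0,0,1],[0,-1,0,0,1],[0,-1,0,0,1],[0,-1,0,0,1],[0,-1,0,0,1],[0,-1,0,0,1]]]'; python3 - <<'E'
from station import readout
import numpy as np
np.set_printoptions(precision=4,suppress=True)
s=readout.sense(); print(s["time"],s["q"],np.array(s["ee_pos"]),s["tool_rot"])
E
```

```text
time: 0.65
ee_pos: [0.2018, -0.5378, 0.4682]
tool_rot: [-0.367, 2.026, -2.025]
ft_force: [-0.3, -1.1, -0.0]
gripper_width: 1.003
0.65 [-1.3625  0.141   1.1137 -0.      1.8873 -0.1505] [ 0.2018 -0.5378  0.4682] [-0.3675  2.0264 -2.0255]
```

```bash
cat > h.py <<'E'
import numpy as np, cv2
from station import readout, optics
W={'scene':None,'top':None}
def proj(c,P):
    P=np.atleast_2d(P); T=np.array(c["world_to_cam"]); p=P@T[:3,:3].T+T[:3,3]
    u=p@np.array(c["intrinsics"]).T; return u[:,:2]/u[:,2:]
def ray(c,uv):
    T=np.array(c["world_to_cam"]); Ri=T[:3,:3].T; o=-Ri@T[:3,3]
    d=Ri@np.linalg.solve(np.array(c["intrinsics"]),[uv[0],uv[1],1]); return o,d/np.linalg.norm(d)
def atz(c,uv,z):
    o,d=ray(c,uv); return o+d*(z-o[2])/d[2]
def tri(*cu):
    A=np.zeros((3,3)); b=np.zeros(3)
    for c,uv in cu:
        o,d=ray(c,uv); M=np.eye(3)-np.outer(d,d); A+=M; b+=M@o
    return np.linalg.solve(A,b)
def st():
    np.set_printoptions(precision=4,suppress=True)
    s=readout.sense(); print(s["time"],"q",np.array(s["q"]),"p",np.array(s["ee_pos"]),"rot",np.array(s["tool_rot"]),"F",np.array(s["ft_force"]),"w",s["gripper_width"])
E
python3 - <<'E'
from h import *
np.set_printoptions(precision=3,suppress=True)
t=optics.read_camera("top"); s=optics.read_camera("scene")
import cv2; cv2.imwrite("pics/top1.png",t["pixels"]); cv2.imwrite("pics/scene1.png",s["pixels"])
# rough
# beam corners top z=.382 
f=lambda cx,x,y,w,h:None
for n,uv,z in [("beamLback",(210+47*.43,130+20*.43),.382),("beamRback",(210+363*.43,130+62*.43),.382),("beamRfront",(210+355*.43,130+152*.43),.382),("beamLfront",(210+33*.43,130+108*.43),.382),
  ("baseFL",(210+87*.43,130+246*.43),.01),("baseFR",(210+328*.43,130+277*.43),.01),
  ("knobL",(130+457*.25-100,260+ (494-300)*.25),.165),("knobR",(130+684*.25-100,260+(400-300)*.25),.165),("foot",(130+645*.25-100,260+(462-300)*.25),.011),
  ("load",(403,288),.02)]:
    print(n,uv,atz(t,uv,z))
E
```

```text
beamLback (230.21, 138.6) [0.741 0.088 0.382]
beamRback (366.09000000000003, 156.66) [ 0.692 -0.187  0.382]
beamRfront (362.65, 195.36) [ 0.61  -0.175  0.382]
beamLfront (224.19, 176.44) [0.659 0.1   0.382]
baseFL (247.41, 235.78) [0.629 0.105 0.01 ]
baseFR (351.03999999999996, 249.11) [ 0.583 -0.172  0.01 ]
knobL (144.25, 308.5) [0.426 0.321 0.165]
knobR (201.0, 285.0) [0.476 0.192 0.165]
foot (191.25, 300.5) [0.46  0.252 0.011]
load (403, 288) [ 0.472 -0.302  0.02 ]
```

```bash
python3 -m pendant '[[[0,-1,0,0,1],[0,-1,0,0,1],[0,-1,0,0,1],[0,-1,0,0,1],[0,-1,0,0,1],[0,-1,0,0,1],[0,-1,0,0,1]]]';python3 -c "
from h import *
st()";  python3 -m pendant '[[[0,-1,0,0,1],[0,-1,0,0,1],[0,-1,0,0,1],[0,-1,0,0,1],[0,-1,0,0,1],[0,-1,0,0,1],[0,-1,0,0,1]]]'; python3 -c "
from h import *
st()"
```

```text
time: 1.33
ee_pos: [0.1999, -0.5335, 0.7083]
tool_rot: [-0.366, 2.027, -2.025]
ft_force: [0.4, 0.5, 0.4]
gripper_width: 1.001
1.3333 q [-1.3645  0.423   0.2251  0.0012  2.4943 -0.1514] p [ 0.1999 -0.5335  0.7083] rot [-0.3665  2.0266 -2.0249] F [0.4013 0.5299 0.4323] w 1.0008227969825667
time: 1.92
ee_pos: [0.1709, -0.4554, 0.7696]
tool_rot: [-0.363, 1.998, -2.05]
ft_force: [-0.3, -0.5, 0.3]
gripper_width: 1.001
1.9167 q [-1.393   0.3038  0.2264  0.0083  2.5858 -0.1739] p [ 0.1709 -0.4554  0.7696] rot [-0.3625  1.9978 -2.0504] F [-0.3034 -0.4874  0.3326] w 1.0005611507594663
```

```bash
python3 -m pendant '[[[0,0.3,0,0,1],[0,0.6,0,0,1],[0,1,0,0,1],[0,1,0,0,1],[0,1,0,0,1],[0,1,0,0,1],[0,1,0,0,1],[0,1,0,0,1]]]'; python3 -c "
from h import *
st()"
```

```text
time: 2.58
ee_pos: [0.1729, -0.46, 0.5105]
tool_rot: [-0.363, 2.015, -2.033]
ft_force: [-0.3, -0.8, -0.6]
gripper_width: 1.0
2.5833 q [-1.3905 -0.0375  1.2163  0.0046  1.9539 -0.1767] p [ 0.1729 -0.46    0.5105] rot [-0.3627  2.015  -2.0334] F [-0.3163 -0.7772 -0.5935] w 1.0000152357780459
```

```bash
python3 -m pendant '[[[-0.8,-0.15,-0.8,0,1],[-0.8,-0.15,-0.8,0,1],[-0.8,-0.15,-0.8,0,1],[-0.8,-0.15,-0.8,0,1],[-0.8,-0.15,-0.8,0,1],[-0.8,-0.15,-0.8,0,1],[-0.8,-0.15,-0.8,0,1],[-0.8,-0.15,-0.8,0,1]]]';python3 -m pendant '[[[-0.8,-0.15,-0.8,0.167,1],[-0.8,-0.15,-0.8,0.167,1],[-0.8,-0.15,-0.8,0.167,1],[-0.8,-0.15,-0.8,0.167,1],[-0.8,-0.15,-0.8,0.167,1],[-0.8,-0.15,-0.8,0.167,1],[-0.8,-0.15,-0.8,0.167,1],[-0.8,-0.15,-0.8,0.167,1]]]'; python3 -c "
from h import *
st()"
```

```text
time: 3.25
ee_pos: [0.2919, -0.1993, 0.5559]
tool_rot: [-0.365, 1.986, -2.046]
ft_force: [0.1, 0.1, 0.4]
gripper_width: 1.001
time: 3.92
ee_pos: [0.4084, 0.0578, 0.5855]
tool_rot: [-0.099, 2.14, -2.188]
ft_force: [0.2, -1.1, -0.6]
gripper_width: 1.002
3.9167 q [-0.0529 -0.1613  1.1747 -0.0244  2.1157  1.4034] p [0.4084 0.0578 0.5855] rot [-0.0991  2.1404 -2.1881] F [ 0.2343 -1.0785 -0.5838] w 1.0015593233639464
```

```bash
python3 - <<'E'
import cv2,numpy as np
a=cv2.imread("pics/top1.png"); b=cv2.imread("pics/scene1.png")
def crop(im,x,y,w,h,W=400,H=300): return cv2.resize(im[y:y+h,x:x+w],(W,H),interpolation=cv2.INTER_CUBIC)
cv2.imwrite("pics/z3.png",np.vstack([np.hstack([crop(a,372,262,60,45),crop(b,345,195,60,45)]),np.hstack([crop(a,310,255,120,90),crop(b,345,150,80,60)])]))
E
```

```text
(no output)
```

View pics/z3.png

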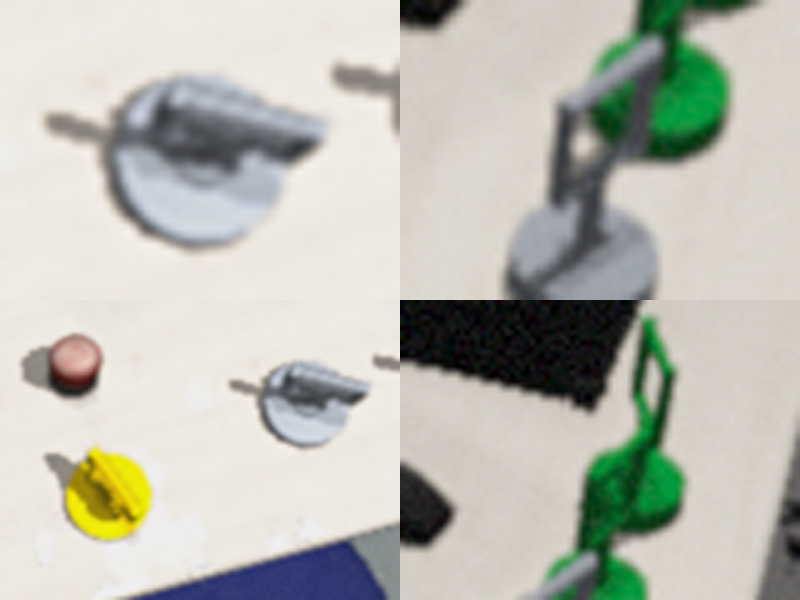

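```bash
python3 -m pendant '[[[0.3,-0.5,0,0,1],[0.3,-0.5,0,0,1],[0.3,-0.5,0,0,1],[0.3,-0.5,0,0,1],[0.3,-0.5,0,0,1],[0.3,-0.5,0,0,1]]]'; python3 -c "
from h import *
st()"; python3 -m pendant '[[[0.3,-0.5,0,0,1],[0.3,-0.5,0,0,1],[0.3,-0.5,0,0,1],[0.3,-0.5,0,0,1],[0.3,-0.5,0,0,1],[0.3,-0.5,0,0,1]]]'; python3 -c "
from h import *
st()"
```

```text
time: 4.42
ee_pos: [0.3313, 0.0496, 0.7103]
tool_rot: [-0.089, 2.14, -2.192]
ft_force: [-0.7, -0.0, -0.4]
gripper_width: 0.998
4.4167 q [-0.0894 -0.1817  0.9085 -0.0324  2.3981  1.3617] p [0.3313 0.0496 0.7103] rot [-0.0893  2.14   -2.1919] F [-0.7212 -0.0096 -0.3894] w 0.9979664708148545
time: 4.92
ee_pos: [0.2611, 0.0454, 0.8021]
tool_rot: [-0.07, 2.124, -2.189]
ft_force: [0.8, -0.3, 0.2]
gripper_width: 1.001
4.9167 q [-0.1277 -0.1585  0.6355 -0.0487  2.6278  1.3038] p [0.2611 0.0454 0.8021] rot [-0.0699  2.1244 -2.189 ] F [ 0.8454 -0.3061  0.2438] w 1.000834236459477
```

```bash
python3 -m pendant '[[[0.2,-0.8,0,0,1],[0.2,-0.8,0,0,1],[0.2,-0.8,0,0,1],[0.2,-0.8,0,0,1],[0.2,-0.8,0,0,1],[0.2,-0.8,0,0,1]]]'; python3 -c "
from h import *
st()"; python3 -m pendant '[[[0.5,-0.8,0,0,1],[0.5,-0.8,0,0,1],[0.5,-0.8,0,0,1],[0.5,-0.8,0,0,1],[0.5,-0.8,0,0,1],[0.5,-0.8,0,0,1]]]'; python3 -c "
from h import *
st()"
```

```text
time: 5.42
ee_pos: [0.2442, 0.0473, 0.8133]
tool_rot: [-0.028, 2.093, -2.181]
ft_force: [0.0, 0.4, -0.3]
gripper_width: 0.999
5.4167 q [-0.1223 -0.1873  0.6227 -0.0584  2.6288  1.2992] p [0.2442 0.0473 0.8133] rot [-0.0284  2.0928 -2.1812] F [ 0.0148  0.4097 -0.3336] w 0.9987390527399875
time: 5.92
ee_pos: [0.1871, 0.0512, 0.812]
tool_rot: [0.01, 2.059, -2.178]
ft_force: [-0.6, 0.2, -0.0]
gripper_width: 0.996
5.9167 q [-0.1248 -0.3095  0.7063 -0.0747  2.6287  1.2815] p [0.1871 0.0512 0.812 ] rot [ 0.0102  2.0592 -2.1781] F [-0.61    0.1596 -0.0473] w 0.9959690909849348
```

```bash
cat > fk.py <<'E'
import numpy as np
from scipy.optimize import least_squares
from scipy.spatial.transform import Rotation as R
D=[([-1.3625,.2074,1.5429,0,1.3935,-.1505],[.2017,-.5376,.2153],[-.3675,2.0283,-2.0237]),
([-1.3625,.141,1.1137,0,1.8873,-.1505],[.2018,-.5378,.4682],[-.3675,2.0264,-2.0255]),
([-1.3645,.423,.2251,.0012,2.4943,-.1514],[.1999,-.5335,.7083],[-.3665,2.0266,-2.0249]),
([-1.393,.3038,.2264,.0083,2.5858,-.1739],[.1709,-.4554,.7696],[-.3625,1.9978,-2.0504]),
([-1.3905,-.0375,1.2163,.0046,1.9539,-.1767],[.1729,-.46,.5105],[-.3627,2.015,-2.0334]),
([-.0529,-.1613,1.1747,-.0244,2.1157,1.4034],[.4084,.0578,.5855],[-.0991,2.1404,-2.1881]),
([-.0894,-.1817,.9085,-.0324,2.3981,1.3617],[.3313,.0496,.7103],[-.0893,2.14,-2.1919]),
([-.1277,-.1585,.6355,-.0487,2.6278,1.3038],[.2611,.0454,.8021],[-.0699,2.1244,-2.189]),
([-.1223,-.1873,.6227,-.0584,2.6288,1.2992],[.2442,.0473,.8133],[-.0284,2.0928,-2.1812]),
([-.1248,-.3095,.7063,-.0747,2.6287,1.2815],[.1871,.0512,.812],[.0102,2.0592,-2.1781])]
Y=lambda a:R.from_rotvec([0,a,0]); Z=lambda a:R.from_rotvec([0,0,a])
def fk(q,p):
    h,L2,a3,L3,Lt,d,c6,dt=p
    r1=Z(q[0]); r2=r1*Y(q[1]); r3=r2*Y(q[2]); r4=r3*Z(q[3]); r5=r4*Y(q[4]); r6=r5*Z(q[5]+c6)
    x=np.array([0,0,h])+r1.apply([0,d,0])+r2.apply([0,0,L2])+r3.apply([a3,0,L3])+r4.apply([0,dt,0])+r5.apply([0,0,Lt])
    return x,r6   # r6: z=approach
M=R.from_matrix(np.array([[1,0,0],[0,0,-1],[0,1,0]]).T)  # tool axes from flange: y_tool=z_fl
def res(p):
    o=[]
    for q,x,rv in D:
        X,r=fk(q,p); o+=list((X-x)*10)+list(((r*M).inv()*R.from_rotvec(rv)).as_rotvec())
    return o
if __name__=="__main__":
    best=None
    for c in [0,1.57,3.14,-1.57]:
        s=least_squares(res,[.3,.35,0,.35,.2,.08,c,0])
        if best is None or s.cost<best.cost: best=s
    print(best.cost,best.x); np.save("fkp.npy",best.x)
E
python3 fk.py
```

```text
49.34667559064092 [2.82240371e-01 4.55004798e-01 9.41340663e-02 4.99587710e-01
 3.30338883e-01 8.52318137e-02 1.57000735e+00 9.64164717e-04]
```

```bash
sed -i 's/\]\]).T)/]]))/' fk.py; python3 fk.py; python3 - <<'E'
import numpy as np
from fk import *
p=np.load("fkp.npy"); print(np.abs(res(p)).max())
# singular? sensitivity at the present q
q=np.array(D[-1][0]); x0,r=fk(q,p)
for i in (1,2):
    e=q.copy(); e[i]+=1e-4; print(i,(fk(e,p)[0]-x0)/1e-4)
E
```

```text
1.2766529111780675e-06 [ 2.82240371e-01  4.55004798e-01  9.41340663e-02  4.99587710e-01
  3.30338883e-01  8.52318135e-02 -1.57076155e+00  9.64164920e-04]
0.0007342916351807394
1 [ 0.5256789  -0.06594746 -0.17924851]
2 [ 0.09565695 -0.01200035 -0.31781331]
```

```bash
for i in 1 2 3 4; do python3 -m pendant '[[[0,-1,0,0,1]]]' >/dev/null; done; python3 -c "
from h import *
st()"; for i in 1 2 ; do python3 -m pendant '[[[0,-1,0,0,1],[0,-1,0,0,1]]]' >/dev/null; done; python3 -c "
from h import *
st()"
```

```text
6.25 q [ 0.0565 -0.2297  0.5177 -0.1903  2.6284  1.3526] p [0.1961 0.0667 0.8564] rot [ 0.1241  1.9643 -2.1552] F [ 0.5532 -0.0952 -0.4146] w 0.9971930946652754
6.5833 q [ 0.2484 -0.1949  0.4165 -0.3335  2.629   1.4037] p [0.1854 0.0812 0.8808] rot [ 0.1954  1.9083 -2.128 ] F [-0.228   0.3234  0.5242] w 0.997530530041024
```

```bash
cat >> h.py <<'E'
from scipy.spatial.transform import Rotation as R
def rel(dw=None,target=None):
    s=readout.sense(); r=R.from_rotvec(s["tool_rot"])
    if target is not None: dw=np.array(target)-s["ee_pos"]
    return r.inv().apply(dw)/.25
def ax():
    s=readout.sense(); m=R.from_rotvec(s["tool_rot"]).as_matrix(); a=m[:,1]; j=m[:,2]
    print("t %.2f p %s approach az %.1f elev %.1f jaw az %.1f elev %.1f  q %s F %s w %.3f"%(s["time"],np.round(s["ee_pos"],4),np.degrees(np.arctan2(a[1],a[0])),np.degrees(np.arcsin(a[2])),np.degrees(np.arctan2(j[1],j[0])),np.degrees(np.arcsin(j[2])),np.round(s["q"],3),np.round(s["ft_force"],1),s["gripper_width"]))
E
python3 -c "
from h import *
ax(); print(rel(target=[.62,.33,.85]))"
```

```text
t 6.58 p [0.1854 0.0812 0.8808] approach az -17.4 elev -72.2 jaw az -85.2 elev 6.9  q [ 0.248 -0.195  0.416 -0.334  2.629  1.404] F [-0.2  0.3  0.5] w 0.998
[-1.73480147  0.53373749 -0.85614687]
```

```bash
python3 -m pendant '[[[-0.87,0.27,-0.43,0,0],[-0.87,0.27,-0.43,0,0],[-0.87,0.27,-0.43,0,0],[-0.87,0.27,-0.43,0,0],[-0.87,0.27,-0.43,0,0],[-0.87,0.27,-0.43,0,0],[-0.87,0.27,-0.43,0,0]]]'>/dev/null; python3 -m pendant '[[[-0.87,0.27,-0.43,0,0],[-0.87,0.27,-0.43,0,0],[-0.87,0.27,-0.43,0,0],[-0.87,0.27,-0.43,0,0],[-0.87,0.27,-0.43,0,0],[-0.87,0.27,-0.43,0,0],[-0.87,0.27,-0.43,0,0]]]'>/dev/null; python3 -c "
from h import *
ax()
r=R.from_rotvec(readout.sense()['tool_rot']); print(r.inv().apply([.66,.25,.7]))"
```

```text
t 7.75 p [0.5507 0.2829 0.7484] approach az -13.7 elev -70.5 jaw az -85.1 elev 6.5  q [ 0.449  0.383  0.228 -0.276  2.245  1.712] F [ 0.4 -0.5 -0.1] w 0.499
[-0.87138509 -0.46501422 -0.11202589]
```

```bash
M='x'; python3 -m pendant '[[[-0.9,-0.6,-0.6,0,0]]]'>/dev/null; python3 -m pendant '[[[-0.9,-0.6,-0.6,0,0]]]'>/dev/null; python3 -m pendant '[[[-0.9,-0.6,-0.6,0,0]]]'>/dev/null; python3 -m pendant '[[[-0.9,-0.6,-0.6,0,0]]]'>/dev/null;  python3 -c "
from h import *
ax()"; python3 -m pendant '[[[-0.9,-0.6,-0.6,0,0]]]'>/dev/null; python3 -m pendant '[[[-0.9,-0.6,-0.6,0,0]]]'>/dev/null; python3 -m pendant '[[[-0.9,-0.6,-0.6,0,0]]]'>/dev/null; python3 -m pendant '[[[-0.9,-0.6,-0.6,0,0]]]'>/dev/null;  python3 -c "
from h import *
ax()"
```

```text
t 8.08 p [0.5642 0.335  0.7522] approach az -5.3 elev -65.4 jaw az -84.5 elev 4.9  q [ 0.526  0.398  0.225 -0.29   2.143  1.779] F [-0.6 -1.  -0.2] w 0.502
t 8.42 p [0.5703 0.3811 0.7625] approach az 0.9 elev -60.3 jaw az -83.6 elev 3.1  q [ 0.594  0.403  0.226 -0.31   2.046  1.831] F [ 0.2  0.5 -0.2] w 0.499
```

```bash
 python3 -c "
from h import *
r=R.from_rotvec(readout.sense()['tool_rot']); print(r.inv().apply([.64,.30,.7]))
print(r.inv().apply([.64,.10,.7]))"
```

```text
[-0.93329225 -0.28836897 -0.18817258]
[-0.908533   -0.28993455  0.01028277]
```

```bash
python3 -m pendant '[[[-1,-0.4,0,0,0]]]'>/dev/null; python3 -m pendant '[[[-1,-0.4,0,0,0]]]'>/dev/null; python3 -m pendant '[[[-1,-0.4,0,0,0]]]'>/dev/null; python3 -m pendant '[[[-1,-0.4,0,0,0]]]'>/dev/null;  python3 -c "
from h import *
ax()"; python3 -m pendant '[[[-1,-0.4,0,0,0]]]'>/dev/null; python3 -m pendant '[[[-1,-0.4,0,0,0]]]'>/dev/null; python3 -m pendant '[[[-1,-0.4,0,0,0]]]'>/dev/null; python3 -m pendant '[[[-1,-0.4,0,0,0]]]'>/dev/null;  python3 -c "
from h import *
ax()"
```

```text
t 8.75 p [0.6137 0.349  0.7916] approach az 5.1 elev -54.8 jaw az -82.7 elev 1.6  q [ 0.504  0.381  0.226 -0.253  1.95   1.774] F [ 0.7  0.5 -0.5] w 0.500
t 9.08 p [0.6406 0.3219 0.8281] approach az 8.0 elev -48.8 jaw az -81.7 elev 0.3  q [ 0.433  0.351  0.226 -0.2    1.862  1.729] F [0.3 0.1 0.2] w 0.501
```

```bash
python3 - <<'E'
from h import *
t=optics.read_camera("top"); s=optics.read_camera("scene")
np.set_printoptions(precision=4,suppress=True)
# far knob in scene: which end? test both
for a in [(144.25,308.5),(201,285)]:
  for b in [(279.5,329),(265,391)]:
    p=tri((t,a),(s,b)); print(a,b,p,proj(t,p)-a,proj(s,p)-b)
def draw(path,psi,c,which):
    x=np.array([np.cos(psi),np.sin(psi),0]);y=np.array([-np.sin(psi),np.cos(psi),0]);z=np.array([0,0,1.])
    ims={}
    for n,cam in (("top",t),("scene",s)):
        im=cv2.imread(f"pics/{n}1.png"); im=cv2.resize(im,None,fx=4,fy=4,interpolation=cv2.INTER_CUBIC)
        def ln(P,col): 
            u=(proj(cam,np.array(P))*4+1.5).astype(int); cv2.polylines(im,[u.reshape(-1,1,2)],False,col,1,cv2.LINE_AA)
        ln([c-.075*y+.165*z,c+.075*y+.165*z],(0,0,255))
        a=np.linspace(0,2*np.pi,40); ln([c+.055*(np.cos(i)*x+np.sin(i)*y)+.011*z for i in a],(0,0,255))
        for sg in (1,-1):
            H=.045 if which==sg else .028
            hc=c+sg*.045*y+(.155-H)*z
            # S centreline r=19
            pts=[]
            for a_ in np.radians(np.arange(-18,180+25,10)): pts.append(hc+H*z+.019*(np.cos(a_)*x+np.sin(a_)*z))
            for a_ in np.radians(np.arange(25,-180-19,-10)): pts.append(hc-H*z+.019*(np.cos(a_)*x+np.sin(a_)*z))
            ln(pts,(255,0,255) if which==sg else (0,160,0))
        ims[n]=im
    a=ims["top"][4*265:4*340,4*130:4*225]; b=ims["scene"][4*315:4*420,4*235:4*315]
    a=cv2.resize(a,(380,300)); b=cv2.resize(b,(400,525))
    o=np.zeros((525,790,3),np.uint8); o[:300,:380]=a; o[:525,385:785]=b; cv2.imwrite(path,o)
pl=atz(t,(144.25,308.5),.165); pr=atz(t,(201,285),.165)
d=pl-pr; psi=np.arctan2(-d[0],d[1]); c=(pl+pr)/2; c[2]=0; print(np.degrees(psi),np.linalg.norm(d),c)
draw("pics/ov1.png",psi,c,1)
E
```

```text
(144.25, 308.5) (279.5, 329) [0.4114 0.2674 0.3294] [[-0.798  -2.2934]] [[2.5946 0.8301]]
(144.25, 308.5) (265, 391) [0.4253 0.3212 0.1643] [[0.0548 0.1675]] [[-0.195  -0.0651]]
(201, 285) (279.5, 329) [0.4762 0.1913 0.1678] [[-0.1304 -0.3834]] [[0.4119 0.1365]]
(201, 285) (265, 391) [ 0.5068  0.2442 -0.0738] [[0.6953 2.2155]] [[-2.4402 -0.8602]]
21.139028843618313 0.13886572219790255 [0.4507 0.2564 0.    ]
```

View pics/ov1.png

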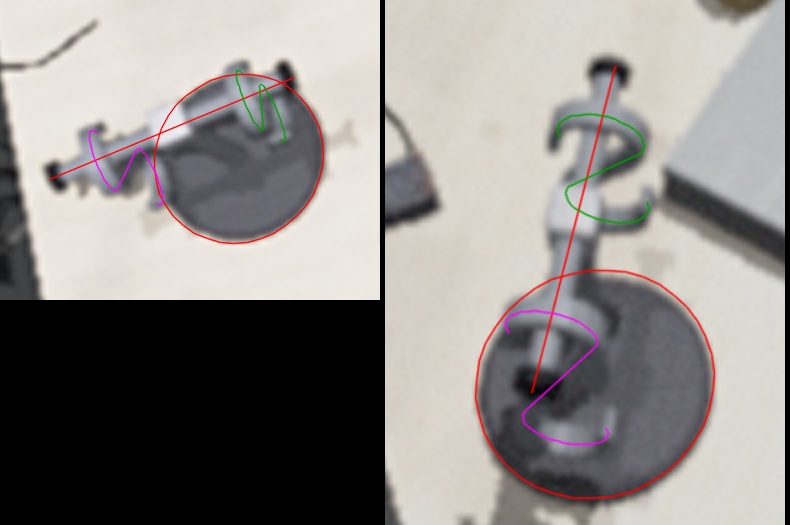

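```bash
cat > ik.py <<'E'
import numpy as np
from fk import *
P=np.load("fkp.npy")
lo=np.array([-2.73,-.86,.23,-1.11,.08,-2.82]);hi=np.array([2.73,2.22,2.46,4.25,2.63,2.82])
def rot(az,el,roll=0):
    a,e=np.radians([az,el]); y=np.array([np.cos(a)*np.cos(e),np.sin(a)*np.cos(e),np.sin(e)])
    z=np.array([np.sin(a),-np.cos(a),0]); x=np.cross(y,z); return R.from_matrix(np.c_[x,y,z])*R.from_rotvec([0,np.radians(roll),0])
def ik(pos,r,q0):
    f=lambda q:(lambda X,rr:np.r_[(X-pos)*5,(( rr*M).inv()*r).as_rotvec()])(*fk(q,P))
    s=least_squares(f,np.clip(q0,lo+1e-3,hi-1e-3),bounds=(lo,hi)); return s.x,s.cost**.5
if __name__=="__main__":
    np.set_printoptions(precision=3,suppress=True)
    q0=[.433,.351,1.5,-.1,1.5,1.7]
    for name,p,az in (("stand",[.4345,.2984,.11],21),("standhi",[.40,.28,.2],21),("rail",[.665,-.044,.21],-9.4),("railup",[.62,-.04,.245],-9.4),("load",[.47,-.30,.052],-10),("loadhang",[.665,-.044,.077],-9.4)):
        for el in (-60,-50,-45,-40,-35,-30):
            r=rot(az,el); q,c=ik(np.array(p)+.008*r.as_matrix()[:,1],r,q0); print(name,el,q,"%.3f"%c)
E
python3 ik.py
```

```text
stand -60 [ 0.469 -0.019  2.157 -0.11   0.484  1.757] 0.000
stand -50 [ 0.484 -0.045  2.272 -0.335  0.232  1.988] 0.000
stand -45 [ 0.493 -0.038  2.323 -0.876  0.117  2.533] 0.000
stand -40 [ 0.481 -0.05   2.342 -1.11   0.08   2.758] 0.044
stand -35 [ 0.481 -0.067  2.347 -1.11   0.08   2.756] 0.100
stand -30 [ 0.48  -0.085  2.352 -1.11   0.08   2.754] 0.157
standhi -60 [ 0.467 -0.278  2.156 -0.074  0.744  1.712] 0.000
standhi -50 [ 0.483 -0.352  2.279 -0.15   0.525  1.79 ] 0.000
standhi -45 [ 0.493 -0.377  2.338 -0.226  0.408  1.868] 0.000
standhi -40 [ 0.503 -0.389  2.394 -0.376  0.287  2.021] 0.000
standhi -35 [ 0.514 -0.386  2.447 -0.769  0.174  2.417] 0.000
standhi -30 [ 0.522 -0.378  2.46  -1.11   0.147  2.761] 0.037
rail -60 [-0.206  0.118  1.77   0.031  0.731  1.511] 0.000
rail -50 [-0.21   0.061  1.905  0.065  0.478  1.478] 0.000
rail -45 [-0.212  0.045  1.968  0.101  0.345  1.441] 0.000
rail -40 [-0.215  0.038  2.027  0.189  0.208  1.353] 0.000
rail -35 [-0.219  0.041  2.08   0.626  0.08   0.915] 0.003
rail -30 [-0.214  0.059  2.128  2.701  0.102 -1.157] 0.000
railup -60 [-0
[... 383 characters left out ...]
 0.688  0.569  0.284] 0.000
load -50 [-1.012  0.204  2.187  1.16   0.548 -0.233] 0.000
load -45 [-1.056  0.228  2.227  1.389  0.588 -0.492] 0.000
load -40 [-1.099  0.267  2.26   1.581  0.658 -0.719] 0.000
load -35 [-1.141  0.321  2.285  1.728  0.751 -0.908] 0.000
load -30 [-1.181  0.389  2.301  1.835  0.861 -1.062] 0.000
loadhang -60 [-0.206  0.311  1.858  0.048  0.449  1.491] 0.000
loadhang -50 [-0.21   0.293  1.979  0.171  0.175  1.367] 0.000
loadhang -45 [-0.224  0.294  2.023  0.79   0.08   0.739] 0.016
loadhang -40 [-0.21   0.318  2.076  2.865  0.13  -1.326] 0.000
loadhang -35 [-0.154  0.293  2.015 -1.11   0.08   2.692] 0.128
loadhang -30 [-0.154  0.286  2.015 -1.11   0.08   2.694] 0.184
```

```bash
python3 -m pendant '[[[-0.6,0,-1,0,0]]]'>/dev/null; python3 -m pendant '[[[-0.6,0,-1,0,0]]]'>/dev/null;  python3 -c "
from h import *
ax()"; python3 -m pendant '[[[-0.9,0.4,-1,0,0]]]'>/dev/null; python3 -m pendant '[[[-0.9,0.4,-1,0,0]]]'>/dev/null;  python3 -c "
from h import *
ax()"
```

```text
t 9.35 p [0.641  0.3815 0.8188] approach az 8.9 elev -46.7 jaw az -81.3 elev -0.3  q [ 0.534  0.385  0.226 -0.263  1.802  1.796] F [ 1.6  0.1 -0.5] w 0.504
t 9.52 p [0.6633 0.4321 0.7994] approach az 10.3 elev -44.4 jaw az -80.5 elev -0.8  q [ 0.586  0.437  0.226 -0.289  1.718  1.84 ] F [ 0.1 -0.3 -0.4] w 0.502
```

```bash
cat > sim.py <<'E'
from ik import *
def step(q,d,w,dmax=.0417):
    X,r=fk(q,P); r=r*M; v=r.apply(np.array(d)*.25); n=np.linalg.norm(v); v=v*min(1,dmax/n); T=X+v
    f=lambda qq:(lambda XX,rr:np.r_[(XX-T),w*((rr*M).inv()*r).as_rotvec(),1e-3*(qq-q)])(*fk(qq,P))
    l=lo.copy(); l[2]=.2255
    return least_squares(f,np.clip(q,l+1e-4,hi-1e-4),bounds=(l,hi)).x
def desc(q):
    X,r=fk(q,P); m=(r*M).as_matrix(); a=m[:,1]; j=m[:,2]
    return np.r_[X,np.degrees(np.arctan2(a[1],a[0])),np.degrees(np.arcsin(a[2])),np.degrees(np.arcsin(j[2]))]
if __name__=="__main__":
    np.set_printoptions(precision=3,suppress=True)
    for w in (.1,.2,.3,.5,1):
        q=np.array([.594,.403,.226,-.31,2.046,1.831])
        for i in range(4): q=step(q,[-1,-.4,0],w)
        print(w,desc(q),q)
    print("obs .6137 .349 .7916 az 5.1 el -54.8 1.6")
    for w in (.1,.2,.3,.5,1):
        q=np.array([-.1248,-.3095,.7063,-.0747,2.6287,1.2815])
        for i in range(4): q=step(q,[0,-1,0],w)
        print(w,desc(q),q)
    print("obs .1961 .0667 .8564 q .0565,-.2297,.5177,-.19")
E
python3 sim.py
```

```text
0.1 [  0.644   0.388   0.895  14.001 -35.36   -3.031] [ 0.528  0.333  0.226 -0.231  1.647  1.785]
0.2 [  0.636   0.378   0.866  12.154 -40.663  -1.94 ] [ 0.524  0.343  0.226 -0.238  1.732  1.783]
0.3 [  0.627   0.368   0.837   9.971 -45.976  -0.725] [ 0.519  0.355  0.226 -0.244  1.816  1.781]
0.5 [  0.615   0.355   0.802   6.432 -52.794   1.004] [ 0.511  0.374  0.226 -0.253  1.921  1.777]
1 [  0.606   0.345   0.775   2.827 -58.      2.455] [ 0.504  0.392  0.226 -0.259  2.     1.773]
obs .6137 .349 .7916 az 5.1 el -54.8 1.6
0.1 [  0.147   0.067   0.951 -11.531 -55.494  10.277] [ 1.013 -0.145  0.226 -1.11   2.507  1.378]
0.2 [  0.155   0.066   0.926 -17.434 -64.024   9.993] [ 0.521 -0.144  0.226 -0.718  2.63   1.285]
0.3 [  0.17    0.067   0.905 -18.871 -67.602   9.13 ] [ 0.325 -0.182  0.325 -0.493  2.63   1.319]
0.5 [  0.188   0.067   0.868 -19.445 -74.42    6.546] [ 0.093 -0.228  0.48  -0.232  2.63   1.348]
1 [  0.204   0.066   0.836 -21.76  -80.289   4.447] [ 0.005 -0.238  0.589 -0.13   2.63   1.36 ]
obs .1961 .0667 .8564 q .0565,-.2297,.5177,-.19
```

```bash
cat > beam.py <<'E'
from sim import *
import itertools,sys
from concurrent.futures import ProcessPoolExecutor
DIRS=[np.array(d,float) for d in itertools.product((-1,0,1),repeat=3) if any(d)]
def blk(a):
    q,d,n=a
    for _ in range(n): q=step(q,d,.58)
    return q
def search(q0,az,el,ylim=(-.5,.44),depth=8,n=3,width=14,zmin=.45,xmin=.15,xmax=.9):
    L=[(np.array(q0),[])]; best=[]
    with ProcessPoolExecutor() as ex:
        for k in range(depth):
            jobs=[(q,d,n) for q,s in L for d in DIRS]; out=list(ex.map(blk,jobs,chunksize=8))
            c=[]
            for (q,d,_),qq,(par,dd) in zip(jobs,out,itertools.product(L,DIRS)):
                e=desc(qq)
                if not(ylim[0]<e[1]<ylim[1] and e[2]>zmin and xmin<e[0]<xmax): continue
                sc=np.hypot((e[3]-az)*np.cos(np.radians(el)),e[4]-el)
                c.append((sc,qq,par[1]+[tuple(int(v) for v in d)],e))
            c.sort(key=lambda t:t[0]); L=[];seen=[]
            for t in c:
                if all(np.linalg.norm(t[1]-s)>.03 for s in seen): seen.append(t[1]);L.append((t[1],t[2]))
                if len(L)>=width: break
            print(k,round(c[0][0],2),c[0][2],c[0][3],c[0][1])
            if c[0][0]<1.2: break
if __name__=="__main__":
    np.set_printoptions(precision=3,suppress=True)
    search([.586,.437,.226,-.289,1.718,1.84],21,-50)
E
nproc; time timeout 500 python3 beam.py
```

```text
4
0 8.87 [(1, 0, 0)] [  0.577   0.419   0.71   10.352 -44.361  -0.875] [ 0.66   0.083  0.886 -0.339  1.443  1.985]
1 8.87 [(1, 0, 0), (1, 0, 0)] [  0.49    0.406   0.62   10.352 -44.362  -0.875] [ 0.759 -0.127  1.277 -0.417  1.307  2.135]
2 8.87 [(1, 0, 1), (1, 0, 0), (1, 0, -1)] [  0.454   0.4     0.583  10.352 -44.362  -0.875] [ 0.809 -0.197  1.411 -0.456  1.268  2.208]
3 8.87 [(1, 1, 1), (1, 0, 0), (1, 0, 0), (1, 0, -1)] [  0.427   0.414   0.455  10.352 -44.362  -0.875] [ 0.881 -0.212  1.676 -0.549  1.083  2.404]
4 8.87 [(1, 1, 1), (1, 0, 0), (1, 0, 0), (1, 0, -1), (1, -1, 0)] [  0.304   0.394   0.454  10.352 -44.362  -0.875] [ 1.127 -0.359  1.789 -0.658  1.25   2.601]
5 7.42 [(1, 0, 1), (1, 0, 0), (1, -1, -1), (1, 0, 0), (1, 0, 0), (1, -1, -1)] [  0.157   0.397   0.481  11.361 -45.926  -0.008] [ 1.522 -0.36   1.722 -0.74   1.553  2.82 ]
6 7.42 [(1, 0, 1), (1, 0, 0), (1, -1, -1), (1, 0, 0), (1, 0, 0), (1, -1, -1), (-1, -1, 0)] [  0.159   0.397   0.607  11.361 -45.926  -0.008] [ 1.516 -0.321  1.446 -0.75   1.724  2.655]
7 7.41 [(1, 0, 1), (1, 0, 0), (1, -1, -1), (1, 0, 0), (1, 0, 0), (1, -1, -1), (-1, -1, 1), (1, 1, -1)] [  0.157   0.397   0.481  11.362 -45.928  -0.007] [ 1.522 -0.36   1.722 -0.74   1.553  2.82 ]
real	0m41.655s
user	2m32.768s
sys	0m0.353s
```

```bash
cat > roll.py <<'E'
from sim import *
import sys
from concurrent.futures import ProcessPoolExecutor
def run(a):
    q,seed,az,el,lim=a; g=np.random.default_rng(seed); seq=[]; best=None; q=np.array(q)
    for k in range(3):
        d=np.round(g.uniform(-1,1,3),1); d=d/np.abs(d).max(); d=np.round(d,1); n=int(g.integers(2,10))
        for i in range(n):
            q=step(q,d,.58); e=desc(q)
            if not(lim[0]<e[1]<lim[1] and e[2]>.4 and .15<e[0]<.85): return best
            sc=np.hypot((e[3]-az)*.65,e[4]-el)+.08*(sum(s[1] for s in seq)+i+1)
            if best is None or sc<best[0]: best=(sc,[*seq,(tuple(d),i+1)],e,q)
        seq.append((tuple(d),n))
    return best
def go(q,az,el,lim,N=1500):
    with ProcessPoolExecutor() as ex: o=[b for b in ex.map(run,[(q,s,az,el,lim) for s in range(N)],chunksize=10) if b]
    o.sort(key=lambda t:t[0])
    for b in o[:5]: print(round(b[0],2),[(tuple(map(float,s[0])),s[1]) for s in b[1]],b[2],b[3])
if __name__=="__main__":
    np.set_printoptions(precision=3,suppress=True)
    go([.586,.437,.226,-.289,1.718,1.84],21,-50,(-.5,.45))
E
time timeout 560 python3 roll.py
```

```text
roll.py:7: RuntimeWarning: invalid value encountered in divide
  d=np.round(g.uniform(-1,1,3),1); d=d/np.abs(d).max(); d=np.round(d,1); n=int(g.integers(2,10))
concurrent.futures.process._RemoteTraceback: 
"""
Traceback (most recent call last):
  File "roll.py", line 9, in run
    q=step(q,d,.58); e=desc(q)
  File "sim.py", line 6, in step
    return least_squares(f,np.clip(q,l+1e-4,hi-1e-4),bounds=(l,hi)).x
           ~~~~~~~~~~~~~^^^^^^^^^^^^^^^^^^^^^^^^^^^^^^^^^^^^^^^^^^^
ValueError: Residuals are not finite in the initial point.
"""

The above exception was the direct cause of the following exception:

Traceback (most recent call last):
  File "roll.py", line 21, in <module>
    go([.586,.437,.226,-.289,1.718,1.84],21,-50,(-.5,.45))
    ~~^^^^^^^^^^^^^^^^^^^^^^^^^^^^^^^^^^^^^^^^^^^^^^^^^^^^
  File "roll.py", line 16, in go
    with ProcessPoolExecutor() as ex: o=[b for b in ex.map(run,[(q,s,az,el,lim) for s in range(N)],chunksize=10) if b]
                                                    ~~~~~~^^^^^^^^^^^^^^^^^^^^^^^^^^^^^^^^^^^^^^^^^^^^^^^^^^^^^^
ValueError: Residuals are not finite in the initial point.

real	0m35.162s
user	2m11.540s
sys	0m0.417s
```

```bash
sed -i 's/d=np.round(g.uniform(-1,1,3),1); d=d/d=np.round(g.uniform(-1,1,3),2)+.001; d=d/' roll.py; time timeout 570 python3 roll.py
```

```text
8.71 [((0.4, -1.0, 0.6), 9), ((1.0, -0.4, 1.0), 6)] [  0.298   0.002   0.846  11.273 -45.947  -1.309] [-2.118 -0.627  0.993  1.913  2.567  1.097]
9.01 [((1.0, 0.1, -0.0), 1)] [  0.638   0.428   0.767  10.352 -44.361  -0.875] [ 0.606  0.284  0.521 -0.3    1.587  1.894]
9.01 [((1.0, 0.2, 0.1), 1)] [  0.642   0.425   0.764  10.352 -44.361  -0.875] [ 0.597  0.281  0.529 -0.293  1.579  1.889]
9.01 [((1.0, 0.2, -0.1), 1)] [  0.64    0.433   0.764  10.352 -44.361  -0.875] [ 0.61   0.294  0.512 -0.302  1.586  1.897]
9.01 [((1.0, 0.1, -0.1), 1)] [  0.637   0.432   0.767  10.352 -44.361  -0.875] [ 0.613  0.291  0.51  -0.304  1.591  1.898]
real	0m58.659s
user	3m48.032s
sys	0m0.419s
```

```bash
python3 - <<'E'
from ik import *
np.set_printoptions(precision=3,suppress=True)
q0=[.66,.08,1.6,-.34,1.2,2.0]
for name,p,az in (("stand",[.4345,.2984,.11],10.4),("standpre",[.37,.28,.17],10.4),("standup",[.4345,.2984,.16],10.4),("rail",[.665,-.044,.21],10),("rail",[.665,-.044,.21],0),("load",[.47,-.30,.052],10),("loadhang",[.665,-.044,.077],10),("loadhang",[.665,-.044,.077],0)):
    for el in (-56,-53,-50,-47,-44):
        r=rot(az,el); q,c=ik(np.array(p)+.008*r.as_matrix()[:,1],r,q0); print(name,az,el,q,"%.3f"%c)
E
```

```text
stand 10.4 -56 [ 0.567  0.002  2.169 -0.492  0.461  2.343] 0.000
stand 10.4 -53 [ 0.582 -0.001  2.199 -0.63   0.409  2.487] 0.000
stand 10.4 -50 [ 0.598  0.     2.228 -0.81   0.367  2.673] 0.000
stand 10.4 -47 [ 0.603 -0.001  2.251 -0.959  0.336  2.82 ] 0.011
stand 10.4 -44 [ 0.587 -0.014  2.265 -0.979  0.305  2.82 ] 0.042
standpre 10.4 -56 [ 0.631 -0.267  2.244 -0.407  0.66   2.28 ] 0.000
standpre 10.4 -53 [ 0.652 -0.278  2.274 -0.494  0.612  2.372] 0.000
standpre 10.4 -50 [ 0.673 -0.285  2.304 -0.599  0.568  2.482] 0.000
standpre 10.4 -47 [ 0.696 -0.287  2.333 -0.725  0.53   2.615] 0.000
standpre 10.4 -44 [ 0.718 -0.284  2.361 -0.874  0.5    2.772] 0.000
standup 10.4 -56 [ 0.567 -0.099  2.133 -0.391  0.584  2.226] 0.000
standup 10.4 -53 [ 0.582 -0.108  2.165 -0.483  0.529  2.322] 0.000
standup 10.4 -50 [ 0.597 -0.113  2.196 -0.6    0.478  2.443] 0.000
standup 10.4 -47 [ 0.613 -0.115  2.226 -0.747  0.433  2.595] 0.000
standup 10.4 -44 [ 0.63  -0.111  2.255 -0.93   0.399  2.783] 0.000
rail 10 -56 [-0.329  0.104  1.812  0.414  0.735  0.828] 0.000
rail 10 -53 [-0.343  0.089  1.851  0.4
[... 779 characters left out ...]
16   0.332  2.088  1.127  0.886 -0.592] 0.000
loadhang 10 -56 [-0.329  0.31   1.895  0.62   0.482  0.579] 0.000
loadhang 10 -53 [-0.342  0.306  1.93   0.771  0.441  0.423] 0.000
loadhang 10 -50 [-0.356  0.305  1.963  0.952  0.411  0.237] 0.000
loadhang 10 -47 [-0.37   0.309  1.993  1.158  0.396  0.027] 0.000
loadhang 10 -44 [-0.384  0.316  2.022  1.372  0.399 -0.194] 0.000
loadhang 0 -56 [-0.268  0.298  1.911  0.406  0.385  0.967] 0.000
loadhang 0 -53 [-0.276  0.293  1.947  0.551  0.319  0.82 ] 0.000
loadhang 0 -50 [-0.284  0.292  1.981  0.769  0.262  0.6  ] 0.000
loadhang 0 -47 [-0.291  0.294  2.014  1.09   0.223  0.275] 0.000
loadhang 0 -44 [-0.298  0.301  2.044  1.495  0.214 -0.133] 0.000
```

```bash
cat > tgt.py <<'E'
import sys
from h import *
ax(); g=np.array([float(v) for v in sys.argv[1:4]])  # grasp-point target (world); TCP = +8mm approach
s=readout.sense(); m=R.from_rotvec(s["tool_rot"]).as_matrix()
back=float(sys.argv[4]) if len(sys.argv)>4 else 0
d=rel(target=g+(.008-back)*m[:,1]); print("frac",np.round(d,3),"rows",np.linalg.norm(d)*.25/.0417)
E
python3 tgt.py .4345 .2984 .11 .15
```

```text
t 9.52 p [0.6633 0.4321 0.7994] approach az 10.3 elev -44.4 jaw az -80.5 elev -0.8  q [ 0.586  0.437  0.226 -0.289  1.718  1.84 ] F [ 0.1 -0.3 -0.4] w 0.502
frac [2.66  0.648 0.417] rows 16.601994770549172
```

```bash
python3 -m pendant '[[[1,0.24,0.16,0,-0.28],[1,0.24,0.16,0,-0.28],[1,0.24,0.16,0,-0.28],[1,0.24,0.16,0,-0.28],[1,0.24,0.16,0,-0.28],[1,0.24,0.16,0,-0.28]]]'>/dev/null; python3 -m pendant '[[[1,0.24,0.16,0,-0.28],[1,0.24,0.16,0,-0.28],[1,0.24,0.16,0,-0.28],[1,0.24,0.16,0,-0.28],[1,0.24,0.16,0,-0.28],[1,0.24,0.16,0,-0.28],[1,0.24,0.16,0,-0.28]]]'>/dev/null; python3 tgt.py .4345 .2984 .11 .15
```

```text
t 10.60 p [0.4302 0.3205 0.3819] approach az 9.7 elev -45.5 jaw az -80.6 elev -0.3  q [ 0.697 -0.372  1.932 -0.456  0.93   2.257] F [-0.6 -0.1 -2.5] w 0.360
frac [0.76  0.209 0.096] rows 4.761191723800533
```

```bash
python3 -m pendant '[[[0.7,0.18,0.1,0,-0.28],[0.7,0.18,0.1,0,-0.28],[0.7,0.18,0.1,0,-0.28],[0.7,0.18,0.1,0,-0.28],[0.7,0.18,0.1,0,-0.28],[0.7,0.18,0.1,0,-0.28]]]'>/dev/null;  python3 tgt.py .4345 .2984 .11 .07; python3 - <<'E'
from h import *
c=optics.read_camera("wrist"); 
im=c["pixels"].copy()
for P in ([.4345,.2984,.11],[.4345,.2984,.155],[.4345,.2984,.065]):
    u=proj(c,np.array(P))[0]; print(u); cv2.circle(im,tuple(int(v) for v in u),4,(0,0,255),1)
cv2.imwrite("pics/w2.png",im)
E
```

```text
t 11.10 p [0.3487 0.2855 0.2347] approach az 10.0 elev -44.8 jaw az -80.5 elev -0.6  q [ 0.8   -0.453  2.294 -0.668  0.733  2.585] F [-0.5  0.1  0.3] w 0.363
frac [0.109 0.35  0.011] rows 2.1976446562175305
[318.61311014 253.46592915]
[318.515637   229.19776224]
[318.69008664 272.63098849]
```

View pics/w2.png

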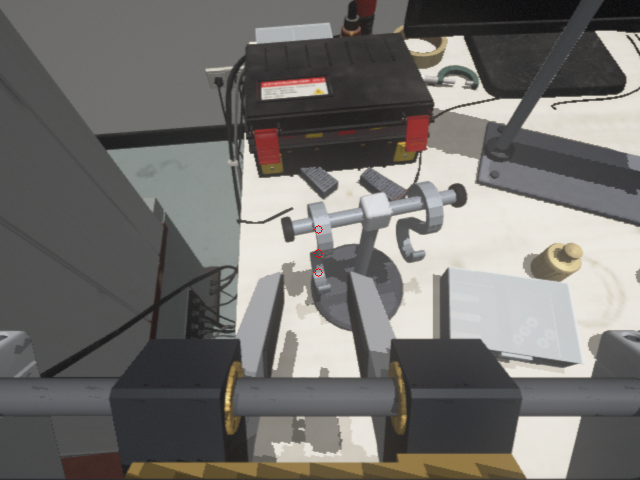

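```bash
python3 -m pendant '[[[0.11,0.35,0.01,0,-0.28],[0.11,0.35,0.01,0,-0.28],[0.11,0.35,0.01,0,-0.28],[0.11,0.35,0.01,0,-0.28]]]'>/dev/null;  python3 tgt.py .4345 .2984 .11 .0
```

```text
t 11.48 p [0.3964 0.2926 0.1574] approach az 10.0 elev -44.6 jaw az -80.6 elev -0.7  q [ 0.701 -0.202  2.315 -0.901  0.474  2.819] F [-0.6  0.4 -0.1] w 0.357
frac [0.027 0.275 0.004] rows 1.6563486933295803
```

```bash
python3 -m pendant '[[[0.013,0.14,0.002,0,-0.28],[0.027,0.275,0.004,0,-0.28],[0.027,0.275,0.004,0,-0.28],[0.027,0.275,0.004,0,-0.28]]]'>/dev/null;  python3 tgt.py .4345 .2984 .11 .0; python3 - <<'E'
from h import *
c=optics.read_camera("wrist"); 
im=c["pixels"].copy()
for P in ([.4345,.2984,.11],[.4345,.2984,.155],[.4345,.2984,.065]):
    u=proj(c,np.array(P))[0]; cv2.circle(im,tuple(int(v) for v in u),4,(0,0,255),1)
cv2.imwrite("pics/w3.png",im[100:420,160:480])
E
```

```text
t 11.82 p [0.4442 0.2915 0.1227] approach az 11.2 elev -45.9 jaw az -80.0 elev -1.1  q [ 0.582 -0.051  2.27  -0.961  0.326  2.819] F [ 0.2  0.1 -2.8] w 0.360
frac [ 0.06   0.046 -0.033] rows 0.4922245828053444
```

View pics/w3.png

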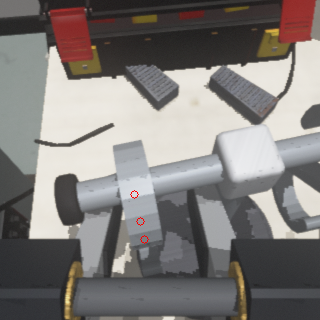

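```bash
python3 -m pendant '[[[0.07,0.05,-0.035,0,-0.28],[0.07,0.05,-0.035,0,-0.28],[0.07,0.05,-0.035,0,-0.28]]]'>/dev/null;  python3 tgt.py .4345 .2984 .11 .0
```

```text
t 12.12 p [0.4392 0.2959 0.1114] approach az 12.2 elev -46.9 jaw az -79.3 elev -1.4  q [ 0.586 -0.029  2.272 -0.959  0.31   2.82 ] F [-0.1 -0.7 -0.9] w 0.361
frac [ 0.016  0.025 -0.013] rows 0.1947132345528489
```

```bash
python3 -m pendant '[[[0.02,0.03,-0.016,0,-0.28],[0.02,0.03,-0.016,0,-0.28],[0.02,0.03,-0.016,0,-1],[0.02,0.03,-0.016,0,-1],[0.02,0.03,-0.016,0,-1],[0.02,0.03,-0.016,0,-1],[0.02,0.03,-0.016,0,-1]]]' 15;  python3 tgt.py .4345 .2984 .11 .0; python3 - <<'E'
from h import *
c=optics.read_camera("wrist"); cv2.imwrite("pics/w4.png",c["pixels"][100:420,160:480])
c=optics.read_camera("scene"); cv2.imwrite("pics/s4.png",cv2.resize(c["pixels"][280:430,220:340],None,fx=4,fy=4))
E
```

```text
time: 12.7
ee_pos: [0.4407, 0.2972, 0.1048]
tool_rot: [0.516, 1.815, -1.646]
ft_force: [-0.8, -0.5, 0.7]
gripper_width: 0.129
t 12.70 p [0.4407 0.2972 0.1048] approach az 12.3 elev -47.5 jaw az -79.2 elev -1.4  q [ 0.583 -0.009  2.266 -0.959  0.302  2.82 ] F [-0.8 -0.5  0.7] w 0.129
frac [ 0.003  0.001 -0.01 ] rows 0.06327223294942169
```

View pics/w4.png

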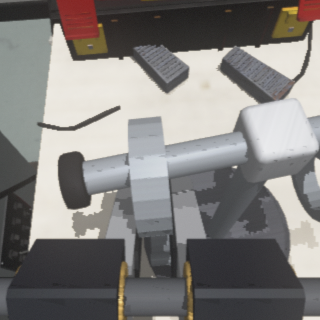

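View pics/s4.png

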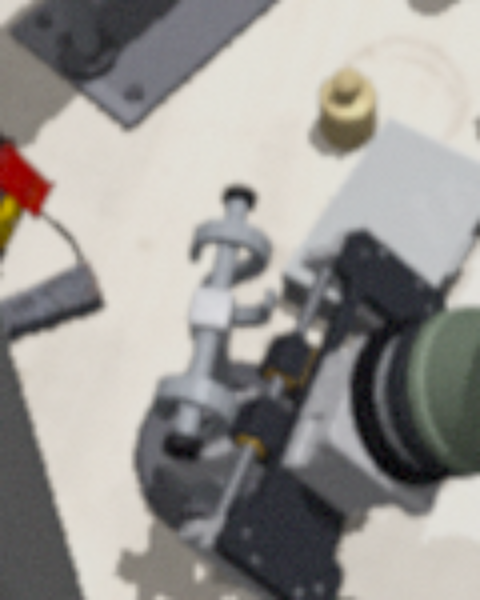

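```bash
cat > dw.py <<'E'
import sys
from h import *
ax(); print("frac",np.round(rel(np.array([float(v) for v in sys.argv[1:4]])),3))
E
python3 dw.py 0 0 .038; python3 -m pendant '[[[0,0,0,0,-1],[0,0,0,0,-1]]]' 25 >/dev/null
```

```text
t 12.80 p [0.4407 0.2972 0.1048] approach az 12.3 elev -47.5 jaw az -79.2 elev -1.4  q [ 0.583 -0.009  2.266 -0.959  0.302  2.82 ] F [-0.8  0.1  0.3] w 0.128
frac [-0.103 -0.112 -0.004]
```

```bash
python3 -m pendant '[[[-0.05,-0.056,-0.002,0,-1],[-0.103,-0.112,-0.004,0,-1],[-0.103,-0.112,-0.004,0,-1],[-0.103,-0.112,-0.004,0,-1]]]'; python3 dw.py -.07 -.015 .02
```

```text
time: 13.3
ee_pos: [0.4363, 0.2932, 0.1377]
tool_rot: [0.509, 1.815, -1.66]
ft_force: [-9.7, -5.1, -2.0]
gripper_width: 0.127
t 13.30 p [0.4363 0.2932 0.1377] approach az 11.7 elev -48.1 jaw az -79.5 elev -1.0  q [ 0.583 -0.103  2.251 -0.714  0.387  2.563] F [-9.7 -5.1 -2. ] w 0.127
frac [ 0.16  -0.251  0.006]
```

```bash
python3 -m pendant '[[[0.0,-0.05,0,0,-1],[0.16,-0.25,0.006,0,-1],[0.16,-0.25,0.006,0,-1],[0.16,-0.25,0.006,0,-1],[0.16,-0.25,0.006,0,-1]]]'; python3 - <<'E'
from h import *
ax()
c=optics.read_camera("wrist"); a=cv2.resize(c["pixels"][100:420,160:480],(390,390))
c=optics.read_camera("scene"); b=cv2.resize(c["pixels"][280:410,210:340],(390,390)); cv2.imwrite("pics/w5.png",np.hstack([a,b]))
E
```

```text
time: 13.72
ee_pos: [0.3699, 0.282, 0.1618]
tool_rot: [0.515, 1.814, -1.645]
ft_force: [0.1, 0.3, -1.0]
gripper_width: 0.126
t 13.72 p [0.3699 0.282  0.1618] approach az 12.4 elev -47.4 jaw az -79.1 elev -1.4  q [ 0.683 -0.306  2.349 -0.675  0.509  2.572] F [ 0.1  0.3 -1. ] w 0.126
```

View pics/w5.png

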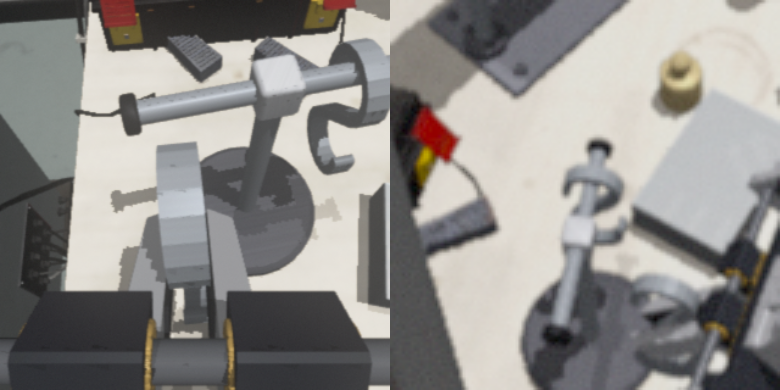

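```bash
cat > hookov.py <<'E'
import sys
from h import *
# overlay S model held in gripper: grasp offset along shank s0(m), pitch deg
def S(hc,az,pitch,H=.045):
    a=np.radians(az); x=np.array([np.cos(a),np.sin(a),0]); z=np.array([0,0,1.]); t=np.radians(pitch)
    X=x*np.cos(t)-z*np.sin(t); Zz=z*np.cos(t)+x*np.sin(t)
    pts=[]
    for a_ in np.radians(np.arange(-18,180+25,8)): pts.append(hc+H*Zz+.019*(np.cos(a_)*X+np.sin(a_)*Zz))
    for a_ in np.radians(np.arange(25,-180-19,-8)): pts.append(hc-H*Zz+.019*(np.cos(a_)*X+np.sin(a_)*Zz))
    return np.array(pts)
def grasp():
    s=readout.sense(); m=R.from_rotvec(s["tool_rot"]).as_matrix(); a=m[:,1]
    return np.array(s["ee_pos"])-.008*a, np.degrees(np.arctan2(a[1],a[0]))
def ov(cam,specs,box,size):
    c=optics.read_camera(cam); x,y,w,h=box; f=size[0]/w
    im=cv2.resize(c["pixels"][y:y+h,x:x+w],size,interpolation=cv2.INTER_CUBIC)
    for pts,col in specs:
        u=((proj(c,pts)-[x,y])*f).astype(int); cv2.polylines(im,[u.reshape(-1,1,2)],False,col,1,cv2.LINE_AA)
    return im
E
python3 - <<'E'
from hookov import *
g,az=grasp(); y=np.array([-np.sin(np.radians(az)),np.cos(np.radians(az)),0])*.006
sp=[]
for p,c in ((0,(0,0,255)),(15,(255,0,255)),(-15,(0,200,0))):
    for k in (-1,1): sp.append((S(g,az,p)+k*y,c))
a=ov("wrist",sp,(160,100,320,320),(390,390)); b=ov("scene",sp,(270,320,100,100),(390,390))
cv2.imwrite("pics/w6.png",np.hstack([a,b]))
E
```

```text
(no output)
```

View pics/w6.png

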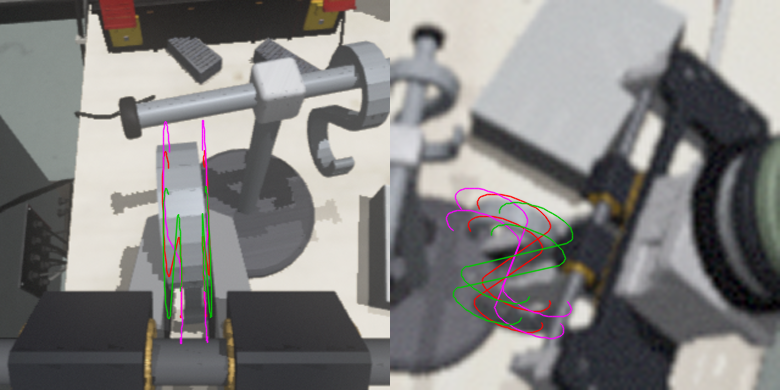

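```bash
cat > r2.py <<'E'
from roll import *
np.set_printoptions(precision=3,suppress=True)
q=[.683,-.306,2.349,-.675,.509,2.572]
# free reach: go up to (.60,.0,.72) first
r=(lambda X,r:r*M)(*fk(q,P))
for pos in ([.6,-.2,.75],[.6,0,.75],[.62,.1,.75]):
    q1,c=ik(np.array(pos),r,[.1,.35,.4,.2,1.8,1.3]); print(pos,q1,c)
    go(q1,-9,-49,(-.6,.4),500)
E
time timeout 570 python3 r2.py
```

```text
[0.6, -0.2, 0.75] [-0.767  0.017  0.841  0.612  1.769  0.91 ] 1.4211315493655078e-14
12.7 [((0.1, -0.1, 1.0), 8), ((-1.0, -0.0, 1.0), 3)] [  0.638  -0.534   0.716   5.763 -42.102   1.93 ] [-1.082  0.586  0.226  0.791  1.831  0.757]
12.93 [((0.2, 0.1, 1.0), 4), ((-0.0, -0.6, 1.0), 6)] [  0.54   -0.541   0.74    8.087 -44.125   0.728] [-1.214  0.537  0.226  0.87   1.98   0.727]
13.0 [((0.5, -1.0, 1.0), 6), ((0.2, -1.0, 0.4), 7)] [  0.247  -0.477   0.857   6.946 -43.042   1.311] [-1.726  0.341  0.226  1.297  2.323  0.755]
13.1 [((0.1, -0.7, 1.0), 8), ((-1.0, -0.1, 0.3), 2)] [  0.521  -0.45    0.827   6.947 -42.371   1.312] [-1.2    0.403  0.226  0.921  2.024  0.853]
13.15 [((0.2, 0.1, 1.0), 2), ((-0.2, 0.2, 1.0), 6), ((-0.6, -1.0, 0.0), 2)] [  0.659  -0.461   0.742   8.12  -43.64    0.709] [-0.997  0.536  0.226  0.757  1.866  0.839]
[0.6, 0, 0.75] [-0.351 -0.136  0.985  0.373  1.63   1.191] 6.027621898788645e-13
13.67 [((1.0, 0.5, -0.4), 8), ((1.0, -0.6, -0.1), 9), ((1.0, 0.9, 1.0), 1)] [  0.272   0.154   0.426   4.102 -57.774   2.516] [ 0.444 -0.86   1.992 -0.196  1.48   1.826]
13.78 [
[... 819 characters left out ...]
8 [((1.0, 0.6, -0.8), 4), ((1.0, -0.4, 0.0), 8), ((0.6, -1.0, 0.8), 4)] [  0.179   0.13    0.596   3.619 -51.234   2.902] [ 1.002 -0.86   1.674 -0.552  1.841  2.144]
12.77 [((-0.7, -0.6, -1.0), 5), ((1.0, -0.2, 0.9), 4), ((0.6, -1.0, 0.0), 9)] [  0.232   0.114   0.922   8.358 -50.009   0.631] [-0.262 -0.409  0.586  0.342  2.278  1.461]
12.92 [((1.0, 0.5, -0.4), 8), ((1.0, -0.6, -0.1), 7)] [  0.219   0.214   0.41    9.027 -48.702   0.29 ] [ 1.048 -0.86   2.087 -0.544  1.433  2.395]
13.28 [((0.7, -0.0, -1.0), 5), ((-0.3, -0.5, 1.0), 3), ((0.5, -1.0, -0.0), 8)] [  0.222   0.122   0.852   9.44  -48.475   0.085] [-0.076 -0.595  0.933  0.182  2.085  1.477]
real	1m34.251s
user	6m1.083s
sys	0m0.401s
```

```bash
cat > r3.py <<'E'
from sim import *
from concurrent.futures import ProcessPoolExecutor
def run(a):
    q,seed=a; g=np.random.default_rng(seed); seq=[]; best=None; q=np.array(q)
    for k in range(4):
        d=g.uniform(-1,1,3); d=np.round(d/np.abs(d).max(),1); n=int(g.integers(2,9))
        for i in range(n):
            q=step(q,d,.58); e=desc(q)
            if not(-.5<e[1]<.4 and e[2]>.3 and .2<e[0]<.75 and abs(q[5])<2.8): return best
            sc=max(0,e[3]+5)+2*max(0,abs(e[4]+50)-4)+.12*(sum(s[1] for s in seq)+i+1)
            if best is None or sc<best[0]: best=(sc,[*seq,(tuple(d),i+1)],e,q)
        seq.append((tuple(d),n))
    return best
if __name__=="__main__":
    np.set_printoptions(precision=3,suppress=True)
    q=[.683,-.306,2.349,-.675,.509,2.572]
    r=(lambda X,r:r*M)(*fk(q,P))
    for pos in ([.33,.25,.42],[.33,.1,.42]):
        q1,c=ik(np.array(pos),r,[.6,-.5,2.,-.5,1.0,2.2]); print(pos,q1,c)
        with ProcessPoolExecutor() as ex: o=[b for b in ex.map(run,[(q1,s) for s in range(1200)],chunksize=10) if b]
        o.sort(key=lambda t:t[0])
        for b in o[:4]: print(round(b[0],2),[(tuple(map(float,s[0])),s[1]) for s in b[1]],b[2],b[3])
E
time timeout 570 python3 r3.py
```

```text
[0.33, 0.25, 0.42] [ 0.683 -0.701  2.019 -0.339  1.157  2.103] 2.396782571325954e-13
1.2 [((0.4, -1.0, 1.0), 7), ((0.2, 0.2, 1.0), 2), ((1.0, 0.9, 0.9), 1)] [  0.228   0.119   0.543  -5.058 -52.76    6.87 ] [ 0.701 -0.86   1.782 -0.449  1.713  1.979]
1.43 [((0.4, -0.9, 1.0), 7), ((0.5, 0.7, 1.0), 3)] [  0.273   0.115   0.503  -4.772 -53.888   6.6  ] [ 0.427 -0.86   1.859 -0.292  1.575  1.798]
2.34 [((1.0, -0.2, 1.0), 4), ((0.4, 0.0, 1.0), 5)] [  0.336   0.106   0.335  -3.737 -53.907   6.09 ] [ 0.211 -0.86   2.2   -0.174  1.195  1.679]
2.42 [((0.7, 0.4, 1.0), 4), ((0.1, -1.0, -0.9), 2), ((0.6, -0.7, 1.0), 6)] [  0.224   0.159   0.422  -4.017 -52.997   6.41 ] [ 0.91  -0.86   2.031 -0.524  1.573  2.256]
[0.33, 0.1, 0.42] [-0.054 -0.86   2.021  0.123  1.373  1.364] 0.10956556274208998
12.92 [((-0.7, -1.0, -0.5), 7), ((0.3, -1.0, 0.8), 7)] [  0.202   0.09    0.838   1.843 -56.197   3.591] [-0.217 -0.565  0.879  0.176  2.245  1.36 ]
13.28 [((-0.2, -0.8, 1.0), 7), ((-0.8, -1.0, -0.0), 6), ((-0.9, -1.0, 0.2), 6), ((-1.0, -1.0, -0.7), 2)] [  0.34   -0.077   0.975   5.761 -46.936   2.119] [-1.304 -0.081  0.226  1.259  2.356  1.315]
13.43 [((0.1, -1.0, -0.8), 3), ((1.0, 0.2, 0.2), 3)] [  0.203   0.186   0.421   4.132 -55.786   2.565] [ 0.95  -0.86   2.016 -0.447  1.576  2.272]
13.92 [((1.0, 0.4, -0.8), 3), ((1.0, -0.5, 0.2), 2)] [  0.226   0.193   0.331   4.311 -56.002   2.474] [ 0.858 -0.86   2.193 -0.413  1.38   2.266]
real	2m5.229s
user	8m5.500s
sys	0m0.495s
```

```bash
python3 dw.py -.04 -.032 .26
```

```text
t 13.92 p [0.3716 0.2822 0.1621] approach az 12.2 elev -47.4 jaw az -79.3 elev -1.4  q [ 0.681 -0.302  2.346 -0.675  0.509  2.572] F [ 0.3  0.3 -1.9] w 0.128
frac [-0.571 -0.89   0.071]
```

```bash
python3 -m pendant '[[[-0.57,-0.89,0.07,0,-1],[-0.57,-0.89,0.07,0,-1],[-0.57,-0.89,0.07,0,-1],[-0.57,-0.89,0.07,0,-1],[-0.57,-0.89,0.07,0,-1],[-0.57,-0.89,0.07,0,-1],[-0.57,-0.89,0.07,0,-1]]]'>/dev/null; python3 dw.py 0 0 0
python3 -m pendant '[[[1,-0.2,1,0,-1]]]'>/dev/null; python3 -m pendant '[[[1,-0.2,1,0,-1]]]'>/dev/null;python3 -m pendant '[[[1,-0.2,1,0,-1]]]'>/dev/null;python3 -m pendant '[[[1,-0.2,1,0,-1]]]'>/dev/null; python3 dw.py 0 0 0
python3 -m pendant '[[[0.4,0,1,0,-1]]]'>/dev/null; python3 -m pendant '[[[0.4,0,1,0,-1]]]'>/dev/null;python3 -m pendant '[[[0.4,0,1,0,-1]]]'>/dev/null; python3 dw.py 0 0 0
```

```text
t 14.50 p [0.3321 0.2507 0.4312] approach az 12.5 elev -46.8 jaw az -79.2 elev -1.7  q [ 0.684 -0.701  2.003 -0.341  1.162  2.104] F [ 1.   0.1 -1.1] w 0.127
frac [0. 0. 0.]
t 14.83 p [0.2877 0.1927 0.3653] approach az 6.5 elev -49.7 jaw az -81.9 elev 1.4  q [ 0.666 -0.857  2.169 -0.37   1.227  2.103] F [ 0.3  0.6 -0.4] w 0.128
frac [0. 0. 0.]
t 15.08 p [0.3155 0.1506 0.3451] approach az 0.9 elev -52.0 jaw az -83.7 elev 4.2  q [ 0.438 -0.857  2.192 -0.275  1.2    1.894] F [ 0.1 -0.8 -1.1] w 0.127
frac [0. 0. 0.]
```

```bash

python3 -m pendant '[[[0.4,0,1,0,-1]]]'>/dev/null; python3 -m pendant '[[[0.4,0,1,0,-1]]]'>/dev/null;python3 -m pendant '[[[0.4,0,1,0,-1]]]'>/dev/null;python3 -m pendant '[[[0.4,0,1,0,-1]]]'>/dev/null; python3 dw.py 0 0 0
```

```text
t 15.42 p [0.3619 0.049  0.3267] approach az -4.4 elev -55.3 jaw az -85.3 elev 6.2  q [-0.135 -0.857  2.206  0.036  1.188  1.318] F [ 0.2 -0.1 -1.5] w 0.126
frac [0. 0. 0.]
```

```bash

python3 -m pendant '[[[0,0,0,0.12,-1],[0,0,0,0.12,-1]]]'>/dev/null; python3 dw.py .26 -.06 .42
```

```text
t 15.58 p [0.3622 0.0444 0.3264] approach az -5.3 elev -55.4 jaw az -95.4 elev -0.1  q [-0.144 -0.856  2.206  0.032  1.189  1.519] F [ 0.2  0.5 -1.1] w 0.126
frac [-1.825 -0.782  0.139]
```

```bash

python3 -m pendant '[[[-0.91,-0.39,0.07,0,-1],[-0.91,-0.39,0.07,0,-1],[-0.91,-0.39,0.07,0,-1],[-0.91,-0.39,0.07,0,-1],[-0.91,-0.39,0.07,0,-1],[-0.91,-0.39,0.07,0,-1]]]'>/dev/null; python3 -m pendant '[[[-0.91,-0.39,0.07,0,-1],[-0.91,-0.39,0.07,0,-1],[-0.91,-0.39,0.07,0,-1],[-0.91,-0.39,0.07,0,-1],[-0.91,-0.39,0.07,0,-1],[-0.91,-0.39,0.07,0,-1],[-0.91,-0.39,0.07,0,-1]]]'>/dev/null; python3 dw.py 0.6 -.3 .6
```

```text
t 16.67 p [ 0.627  -0.0068  0.7508] approach az -4.6 elev -54.8 jaw az -94.5 elev 0.1  q [-0.179  0.014  0.779  0.057  1.736  1.496] F [-0.6 -0.2 -2.1] w 0.124
frac [-3.414 -0.525  1.014]
```

```bash
python3 - <<'E'
from sim import *
np.set_printoptions(precision=3,suppress=True)
for d in ([-1,-.15,.3],[-1,-.5,.3],[-1,-.5,.6],[-1,-.5,0]):
    q=np.array([-.179,.014,.779,.057,1.736,1.496])
    print(d)
    for i in range(14):
        q=step(q,d,.58)
        if i>5 and i%2: print(i+1,desc(q),q)
E
```

```text
[-1, -0.15, 0.3]
8 [  0.745  -0.107   0.837  -4.966 -45.454   0.331] [-0.333  0.36   0.226  0.176  1.791  1.424]
10 [  0.757  -0.127   0.851  -5.243 -42.034   0.493] [-0.367  0.362  0.226  0.206  1.733  1.406]
12 [  0.765  -0.146   0.867  -5.575 -38.585   0.686] [-0.4    0.36   0.226  0.237  1.678  1.389]
14 [  0.769  -0.164   0.885  -5.947 -35.128   0.9  ] [-0.432  0.355  0.226  0.267  1.627  1.373]
[-1, -0.5, 0.3]
8 [  0.67   -0.093   0.884  -4.889 -45.251   0.29 ] [-0.361  0.264  0.226  0.203  1.884  1.429]
10 [  0.665  -0.111   0.906  -5.132 -41.901   0.431] [-0.41   0.246  0.226  0.246  1.849  1.412]
12 [  0.657  -0.127   0.929  -5.426 -38.548   0.602] [-0.461  0.226  0.226  0.293  1.816  1.396]
14 [  0.647  -0.142   0.953  -5.761 -35.2     0.793] [-0.514  0.204  0.226  0.343  1.785  1.382]
[-1, -0.5, 0.6]
8 [  0.663  -0.156   0.874  -5.543 -46.215   0.634] [-0.489  0.278  0.226  0.283  1.901  1.359]
10 [  0.657  -0.187   0.892  -6.096 -43.033   0.954] [-0.563  0.267  0.226  0.343  1.866  1.328]
12 [  0.648  -0.216   0.91   -6.729 -39.826   1.323] [-0.636  0.256  0.226  0.405  1.833  1.301]
14 [  0.637  -0.242   0.93   -7.422 -36.606   1.727] [-0.71   0.243  0.226  0.469  1.802  1.276]
[-1, -0.5, 0]
8 [  0.676  -0.018   0.887  -4.028 -44.798  -0.171] [-0.199  0.261  0.226  0.096  1.869  1.512]
10 [  0.672  -0.02    0.91   -3.888 -41.374  -0.253] [-0.211  0.24   0.226  0.111  1.831  1.51 ]
12 [  0.665  -0.021   0.935  -3.775 -37.958  -0.323] [-0.224  0.216  0.226  0.128  1.796  1.509]
14 [  0.655  -0.023   0.961  -3.681 -34.556  -0.383] [-0.24   0.19   0.226  0.147  1.763  1.507]
```

```bash

python3 -m pendant '[[[-1,-0.5,0.6,0,-1],[-1,-0.5,0.6,0,-1],[-1,-0.5,0.6,0,-1]]]'>/dev/null; 
python3 -m pendant '[[[-1,-0.5,0.6,0,-1]]]'>/dev/null; python3 -m pendant '[[[-1,-0.5,0.6,0,-1]]]'>/dev/null; python3 -m pendant '[[[-1,-0.5,0.6,0,-1]]]'>/dev/null; python3 -m pendant '[[[-1,-0.5,0.6,0,-1]]]'>/dev/null; python3 dw.py 0 0 .0
python3 -m pendant '[[[-1,-0.5,0.6,0,-1]]]'>/dev/null;python3 dw.py 0 0 .0;
```

```text
t 17.25 p [ 0.6654 -0.1344  0.8549] approach az -4.9 elev -49.6 jaw az -94.6 elev 0.2  q [-0.437  0.289  0.228  0.242  1.94   1.381] F [-0.3  0.9 -0.5] w 0.127
frac [0. 0. 0.]
t 17.33 p [ 0.6634 -0.1507  0.8633] approach az -5.2 elev -48.0 jaw az -94.7 elev 0.4  q [-0.475  0.283  0.228  0.271  1.923  1.364] F [-0.4 -0.3 -0.9] w 0.125
frac [0. 0. 0.]
```

```bash
cat > rig.py <<'E'
from h import *
t=optics.read_camera("top"); s=optics.read_camera("scene")
np.set_printoptions(precision=4,suppress=True)
k=.43
pk=[(t,(210+47*k,130+20*k),(.055,.142,.382)),(t,(210+363*k,130+62*k),(.055,-.142,.382)),(t,(210+355*k,130+152*k),(-.03,-.142,.382)),(t,(210+33*k,130+108*k),(-.03,.142,.382)),
(t,(210+87*k,130+246*k),(-.06,.14,.01)),(t,(210+328*k,130+277*k),(-.06,-.14,.01)),
(s,(190+80*k,120+197*k),(-.03,.142,.382)),(s,(190+290*k,120+52*k),(-.03,-.142,.382)),(s,(190+230*k,120+22*k),(.055,-.142,.382)),(s,(190+22*k,120+155*k),(.055,.142,.382)),
(s,(190+155*k,120+210*k),(0,.035,.265)),(s,(190+205*k,120+175*k),(0,-.035,.265)),
(s,(190+197*.325,220+280*.325),(-.06,.14,.01)),(s,(190+102*.325,220+215*.325),(.06,.14,.01)),(s,(190+312*.325,220+40*.325),(.06,-.14,.01)),(s,(190+400*.325,220+95*.325),(-.06,-.14,.01))]
from scipy.optimize import least_squares
def W(p,m):
    c,sn=np.cos(p[2]),np.sin(p[2]); return np.array([p[0]+c*m[0]-sn*m[1],p[1]+sn*m[0]+c*m[1],m[2]])
f=lambda p:np.concatenate([proj(c,W(p,m))[0]-uv for c,uv,m in pk])
r=least_squares(f,[.665,-.044,-.16],loss='soft_l1'); print(r.x,np.degrees(r.x[2])); print(f(r.x).reshape(-1,2))
np.save("rig.npy",r.x)
o=[]
for n,c,box in (("top",t,(205,125,175,140)),("scene",s,(185,120,150,190))):
    im=cv2.imread(f"pics/{n}1.png"); x,y,w,h=box; F=390/w; im=cv2.resize(im[y:y+h,x:x+w],None,fx=F,fy=F)
    def ln(P,col=(0,0,255)):
        u=((proj(c,np.array([W(r.x,m) for m in P]))-[x,y])*F).astype(int); cv2.polylines(im,[u.reshape(-1,1,2)],False,col,1,cv2.LINE_AA)
    ln([(-.03,.142,.382),(-.03,-.142,.382),(.055,-.142,.382),(.055,.142,.382),(-.03,.142,.382)])
    ln([(-.06,.14,.01),(-.06,-.14,.01),(.06,-.14,.01),(.06,.14,.01),(-.06,.14,.01)])
    ln([(0,.12,.265),(0,-.12,.265)],(255,0,255)); 
    for yy in (-.03,.03): ln([(0,yy,.255),(0,yy,.275)],(0,200,0))
    o.append(cv2.copyMakeBorder(im,0,600-im.shape[0] if im.shape[0]<600 else 0,0,0,cv2.BORDER_CONSTANT)[:500])
cv2.imwrite("pics/rig.png",np.hstack(o))
E
python3 rig.py
```

```text
[ 0.6624 -0.0404 -0.169 ] -9.683559815137071
[[-1.0672  0.1443]
 [ 1.4919 -0.374 ]
 [ 0.0676  0.6169]
 [-2.4788  1.3493]
 [-1.0436  0.9278]
 [-1.3484  1.2522]
 [ 1.1833 -0.7688]
 [ 0.2287 -0.813 ]
 [-0.2232 -1.6878]
 [-0.7321 -0.7689]
 [ 0.3952 -0.1206]
 [-0.902  -0.0624]
 [-1.2696  0.0727]
 [-1.1762 -3.0707]
 [-0.2571 -2.6685]
 [ 1.266  -0.9481]]
```

View pics/rig.png

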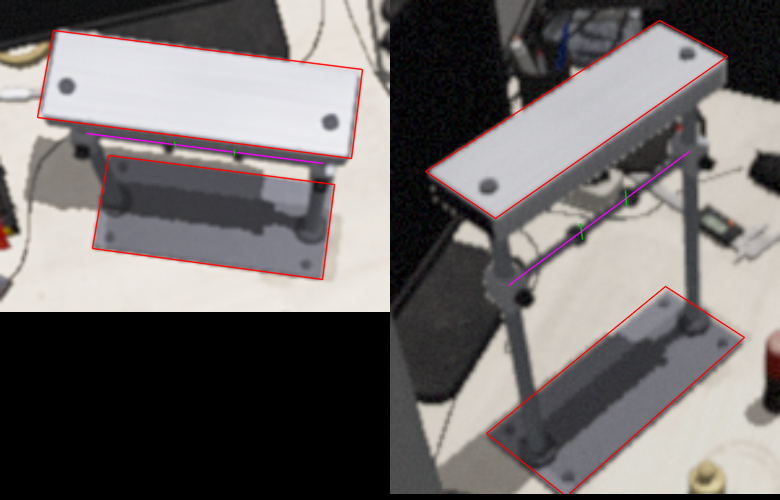

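```bash
python3 tgt.py .50 -.01 .38
```

```text
t 17.43 p [ 0.6624 -0.1519  0.8639] approach az -5.4 elev -48.0 jaw az -94.9 elev 0.4  q [-0.476  0.283  0.227  0.269  1.924  1.365] F [-0.2  0.1 -0.9] w 0.126
frac [ 1.81   1.002 -0.524] rows 12.793422302286439
```

```bash
python3 -m pendant '[[[0.9,0.5,-0.26,0,-1],[0.9,0.5,-0.26,0,-1],[0.9,0.5,-0.26,0,-1],[0.9,0.5,-0.26,0,-1],[0.9,0.5,-0.26,0,-1],[0.9,0.5,-0.26,0,-1]]]'>/dev/null;  python3 -m pendant '[[[0.9,0.5,-0.26,0,-1],[0.9,0.5,-0.26,0,-1],[0.9,0.5,-0.26,0,-1],[0.9,0.5,-0.26,0,-1],[0.9,0.5,-0.26,0,-1],[0.9,0.5,-0.26,0,-1],[0.9,0.5,-0.26,0,-1]]]'>/dev/null; python3 tgt.py .575 -.025 .242
```

```text
t 18.52 p [ 0.5165 -0.0191  0.4102] approach az -4.8 elev -48.9 jaw az -94.5 elev 0.3  q [-0.295 -0.507  1.933  0.163  1.015  1.318] F [-0.3  0.3 -3.1] w 0.125
frac [0.265 0.694 0.002] rows 4.45123093084161
```

```bash
python3 -m pendant '[[[0.26,0.69,0,0,-1],[0.26,0.69,0,0,-1],[0.26,0.69,0,0,-1],[0.26,0.69,0,0,-1],[0.26,0.69,0,0,-1],[0.26,0.69,0,0,-1],[0.26,0.69,0,0,-1]]]'>/dev/null; python3 tgt.py .5983 -.0295 .242; python3 - <<'E'
from hookov import *
g,az=grasp(); y=np.array([-np.sin(np.radians(az)),np.cos(np.radians(az)),0])*.006
sp=[]
for p,c in ((0,(0,0,255)),(-10,(0,200,0))):
    for k in (-1,1): sp.append((S(g,az,p)+k*y,c))
a=ov("wrist",sp,(160,100,320,320),(390,390)); b=ov("scene",sp,(240,150,120,120),(390,390))
cv2.imwrite("pics/w7.png",np.hstack([a,b]))
cv2.imwrite("pics/s7.png",optics.read_camera("scene")["pixels"])
E
```

```text
t 19.10 p [ 0.5876 -0.0278  0.2486] approach az -5.0 elev -48.2 jaw az -94.6 elev 0.4  q [-0.26  -0.209  2.069  0.213  0.569  1.252] F [ 0.7 -1.1 -0.7] w 0.130
frac [-0.015  0.081  0.003] rows 0.49092505681409393
```

View pics/w7.png

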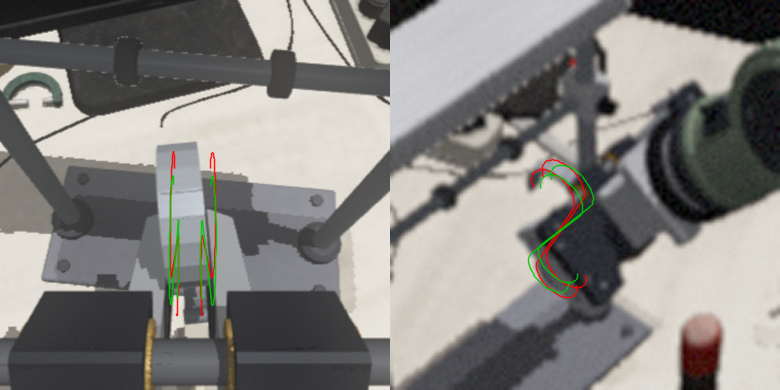

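```bash
python3 - <<'E'
from hookov import *
ax()
c=optics.read_camera("scene"); im=c["pixels"]
b=cv2.resize(im[160:260,240:340],(390,390),interpolation=cv2.INTER_CUBIC)
g,az=grasp()
sp=[(S(g,az,0),(0,0,255)),(S(g,az,-10),(0,200,0))]
a=ov("scene",sp,(240,160,100,100),(390,390)); cv2.imwrite("pics/w8.png",np.hstack([b,a]))
E
```

```text
t 19.25 p [ 0.5898 -0.0287  0.254 ] approach az -5.2 elev -47.6 jaw az -94.6 elev 0.5  q [-0.26  -0.213  2.065  0.214  0.568  1.251] F [ 0.6 -0.2 -1.3] w 0.125
```

View pics/w8.png

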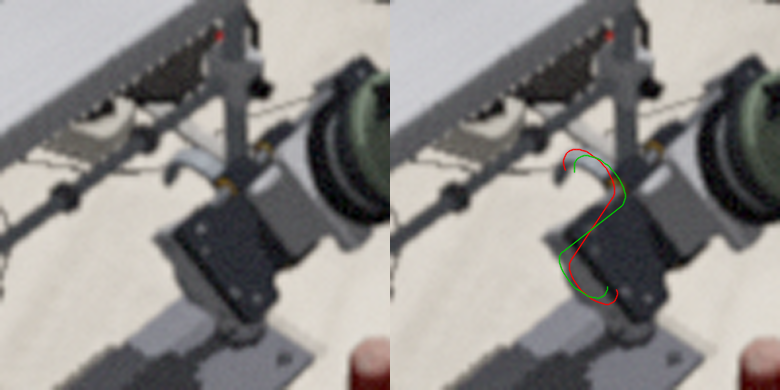

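```bash
python3 tgt.py .6328 -.0353 .246
```

```text
t 19.35 p [ 0.5897 -0.0288  0.254 ] approach az -5.2 elev -47.6 jaw az -94.6 elev 0.5  q [-0.26  -0.214  2.065  0.214  0.568  1.251] F [-0.   0.2 -0.7] w 0.128
frac [-0.107  0.173  0.012] rows 1.2215219312575407
```

```bash
python3 -m pendant '[[[-0.05,0.09,0.006,0,-1],[-0.107,0.173,0.012,0,-1],[-0.107,0.173,0.012,0,-1],[-0.107,0.173,0.012,0,-1],[-0.107,0.173,0.012,0,-1]]]'; python3 tgt.py .6585 -.0397 .243; python3 - <<'E'
from hookov import *
a=ov("scene",[],(240,150,110,110),(390,390)); b=ov("wrist",[],(160,60,320,320),(390,390));cv2.imwrite("pics/w9.png",np.hstack([b,a]))
E
```

```text
time: 19.77
ee_pos: [0.637, -0.0356, 0.2376]
tool_rot: [0.77, 1.781, -1.851]
ft_force: [-0.3, 0.1, -1.2]
gripper_width: 0.125
t 19.77 p [ 0.637  -0.0356  0.2376] approach az -5.1 elev -47.9 jaw az -94.6 elev 0.4  q [-0.247 -0.074  1.98   0.215  0.516  1.255] F [-0.3  0.1 -1.2] w 0.125
frac [-0.079  0.074  0.01 ] rows 0.6542835891232928
```

View pics/w9.png

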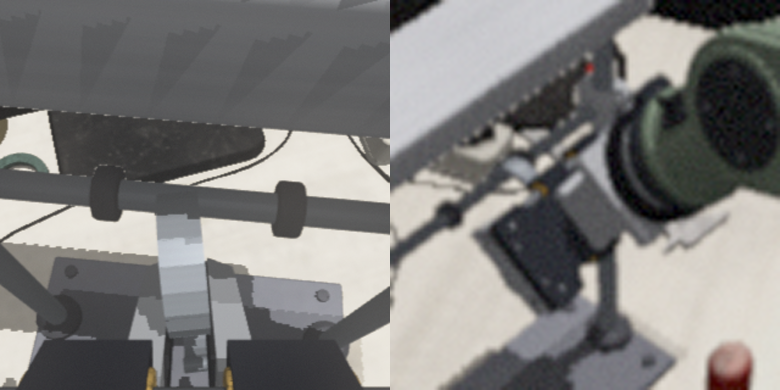

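```bash
python3 - <<'E'
from hookov import *
p=np.load("rig.npy"); y=np.array([-np.sin(p[2]),np.cos(p[2]),0]); c0=np.array([p[0],p[1],.265])
g,az=grasp(); yy=np.array([-np.sin(np.radians(az)),np.cos(np.radians(az)),0])*.006
rail=np.array([c0-.03*y,c0+.03*y])
up=np.array([0,0,.006])
sp=[(S(g,az,0)+yy,(0,0,255)),(S(g,az,0)-yy,(0,0,255)),(rail+up,(255,0,255)),(rail-up,(255,0,255))]
a=ov("scene",sp,(260,160,60,60),(390,390)); b=ov("wrist",sp,(200,130,200,200),(390,390));cv2.imwrite("pics/w10.png",np.hstack([b,a]))
E
```

```text
(no output)
```

View pics/w10.png

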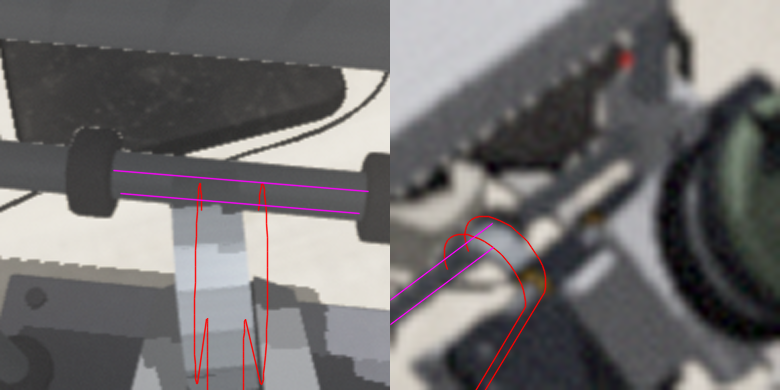

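```bash
python3 -m pendant '[[[-0.04,0.037,0.015,0,-1],[-0.079,0.074,0.03,0,-1],[-0.079,0.074,0.03,0,-1],[-0.079,0.074,0.03,0,-1],[-0.079,0.074,0.03,0,-1]]]'; python3 tgt.py .6624 -.0464 .215
```

```text
time: 20.38
ee_pos: [0.6628, -0.045, 0.2361]
tool_rot: [0.769, 1.782, -1.852]
ft_force: [0.4, -1.1, -0.9]
gripper_width: 0.127
t 20.38 p [ 0.6628 -0.045   0.2361] approach az -5.1 elev -47.9 jaw az -94.6 elev 0.4  q [-0.253 -0.011  1.923  0.225  0.513  1.241] F [ 0.4 -1.1 -0.9] w 0.127
frac [0.057 0.094 0.005] rows 0.661235847588862
```

```bash
python3 -m pendant '[[[0.03,0.047,0.002,0,-1],[0.057,0.094,0.005,0,-1],[0.057,0.094,0.005,0,-1],[0.057,0.094,0.005,0,-1]]]'; python3 tgt.py .6624 -.0464 .210;  python3 - <<'E'
from hookov import *
a=ov("scene",[],(260,160,60,60),(390,390)); b=ov("wrist",[],(200,100,200,200),(390,390));cv2.imwrite("pics/w11.png",np.hstack([b,a]))
E
```

```text
time: 20.72
ee_pos: [0.6674, -0.0467, 0.2082]
tool_rot: [0.768, 1.783, -1.852]
ft_force: [-0.6, -0.9, -1.3]
gripper_width: 0.128
t 20.72 p [ 0.6674 -0.0467  0.2082] approach az -5.1 elev -48.0 jaw az -94.6 elev 0.4  q [-0.254  0.038  1.937  0.254  0.453  1.207] F [-0.6 -0.9 -1.3] w 0.128
frac [0.01  0.013 0.   ] rows 0.09990708971146971
```

View pics/w11.png

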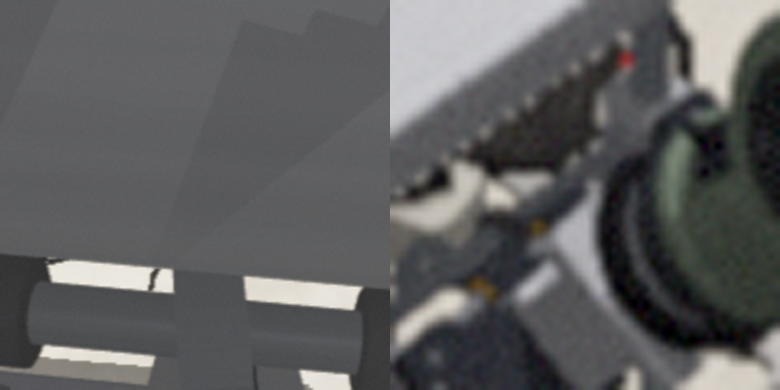

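```bash
python3 -m pendant '[[[0.01,0.012,0,0,-1],[0.01,0.012,0,0,-1],[0.01,0.012,0,0,-1]]]'; python3 dw.py 0 0 -.004;python3 -m pendant '[[[0.011,0.012,0,0,-1],[0.011,0.012,0,0,-1],[0.011,0.012,0,0,-1]]]'
```

```text
time: 21.07
ee_pos: [0.6687, -0.0471, 0.2057]
tool_rot: [0.77, 1.781, -1.851]
ft_force: [0.2, 0.4, -2.3]
gripper_width: 0.125
t 21.07 p [ 0.6687 -0.0471  0.2057] approach az -5.1 elev -47.9 jaw az -94.6 elev 0.4  q [-0.254  0.044  1.938  0.259  0.444  1.201] F [ 0.2  0.4 -2.3] w 0.125
frac [ 0.011  0.012 -0.   ]
time: 21.32
ee_pos: [0.6706, -0.0474, 0.2045]
tool_rot: [0.774, 1.776, -1.848]
ft_force: [-1.9, 1.7, 4.0]
gripper_width: 0.123
```

```bash
python3 -m pendant '[[[0,0,0,0,-0.75],[0,0,0,0,-0.5],[0,0,0,0,-0.3],[0,0,0,0,-0.3]]]' 10; python3 -m pendant '[[[0,-0.03,0,0,-0.3],[0,-0.1,0,0,-0.3],[0,-0.25,0,0,-0.3],[0,-0.4,0,0,-0.3],[0,-0.4,0,0,-0.3],[0,-0.4,0,0,-0.3]]]'; python3 - <<'E'
from hookov import *
ax()
p=np.load("rig.npy"); c0=np.array([p[0],p[1],.21]); H=S(c0,np.degrees(p[2]),0)
a=ov("scene",[],(240,160,80,80),(390,390)); b=ov("wrist",[(H,(0,0,255))],(160,60,320,320),(390,390));cv2.imwrite("pics/w12.png",np.hstack([b,a]))
E
```

```text
time: 21.65
ee_pos: [0.6681, -0.0472, 0.2004]
tool_rot: [0.768, 1.783, -1.852]
ft_force: [0.0, -1.4, -0.1]
gripper_width: 0.307
time: 22.15
ee_pos: [0.602, -0.0415, 0.2788]
tool_rot: [0.773, 1.776, -1.849]
ft_force: [-0.1, 0.0, 0.0]
gripper_width: 0.35
t 22.15 p [ 0.602  -0.0415  0.2788] approach az -5.2 elev -47.6 jaw az -94.7 elev 0.5  q [-0.284 -0.21   2.009  0.224  0.624  1.232] F [-0.1  0.   0. ] w 0.350
```

View pics/w12.png

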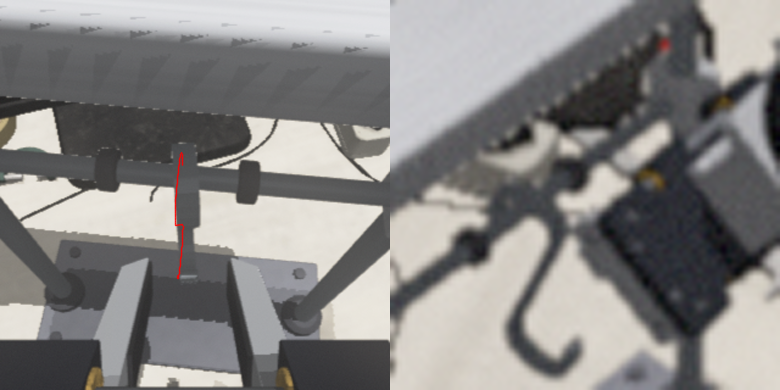

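```bash
python3 -m pendant '[[[0,-0.6,0,0,0.1],[0,-0.6,0,0,0.1],[0,-0.6,0,0,0.1],[0,-0.6,0,0,0.1]]]' >/dev/null; python3 - <<'E'
from h import *
ax(); np.set_printoptions(precision=4,suppress=True)
t=optics.read_camera("top"); s=optics.read_camera("scene"); w=optics.read_camera("wrist")
e1=tri((t,(397.2,276.3)),(s,(369.5,210.8))); e2=tri((t,(420.8,281.5)),(s,(383.7,201.8))); print(e1,e2,(e1+e2)/2,np.linalg.norm(e1-e2))
d=e1-e2; print("yaw",np.degrees(np.arctan2(-d[0],d[1])))
print("disc",atz(t,(401.5,285.2),.022))
for n,c in (("t",t),("s",s)): cv2.imwrite(f"pics/{n}13.png",c["pixels"])
o=[]
for c,b in ((t,(372,262,60,45)),(s,(345,195,60,45))):
    x,y,W_,H_=b; o.append(cv2.resize(c["pixels"][y:y+H_,x:x+W_],(400,300),interpolation=cv2.INTER_CUBIC))
o2=[cv2.resize(w["pixels"],(400,300)),cv2.resize(s["pixels"],(400,300))]
cv2.imwrite("pics/w13.png",np.vstack([np.hstack(o),np.hstack(o2)]))
E
```

```text
t 22.58 p [ 0.5011 -0.0322  0.3879] approach az -5.1 elev -47.9 jaw az -94.6 elev 0.4  q [-0.357 -0.556  2.011  0.215  0.982  1.238] F [ 0.9 -0.7 -0.5] w 0.545
[ 0.4856 -0.2714  0.1327] [ 0.4699 -0.328   0.13  ] [ 0.4777 -0.2997  0.1314] 0.058831888434081075
yaw -15.580153929312248
disc [ 0.4795 -0.2982  0.022 ]
```

View pics/w13.png

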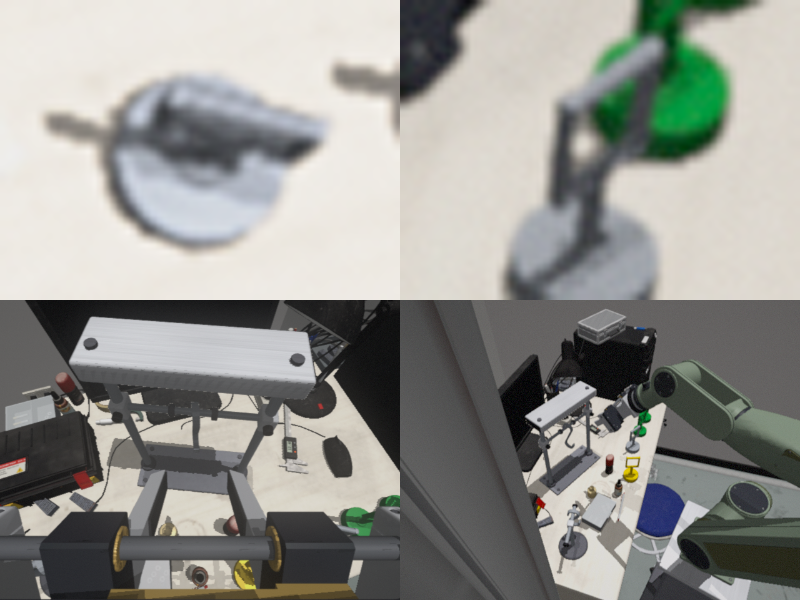

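```bash
python3 - <<'E'
from h import *
np.set_printoptions(precision=4,suppress=True)
t=optics.read_camera("top")
im=cv2.imread("pics/top1.png"); 
x,y,w,h=315,245,200,100; cv2.imwrite("pics/z14.png",cv2.resize(im[y:y+h,x:x+w],(800,400),interpolation=cv2.INTER_CUBIC))
E
```

```text
(no output)
```

View pics/z14.png

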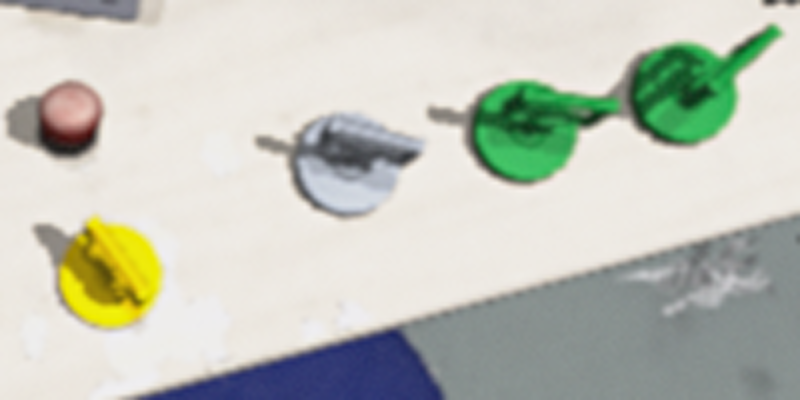

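```bash
python3 - <<'E'
from h import *
np.set_printoptions(precision=4,suppress=True)
t=optics.read_camera("top")
print("yellow",atz(t,(342,313.7),.022),atz(t,(338,300.5),.129),atz(t,(352.5,320),.129))
print("green",atz(t,(446,278),.022),atz(t,(445,268.7),.129),atz(t,(469.5,271),.129))
print("glue",atz(t,(332.5,275),.1))
E
python3 - <<'E'
from ik import *
np.set_printoptions(precision=3,suppress=True)
r=rot(-5.1,-48)
q=np.array([-.357,-.556,2.011,.215,.982,1.238])
for p in ([.5,-.03,.39],[.42,-.29,.35],[.40,-.292,.14],[.4785,-.299,.052],[.4785,-.299,.12],[.6,-.04,.10],[.6624,-.0404,.1]):
    q,c=ik(np.array(p)+.008*r.as_matrix()[:,1],r,q); print(p,q,round(c,4))
E
```

```text
yellow [ 0.411  -0.1398  0.022 ] [ 0.4328 -0.127   0.129 ] [ 0.3856 -0.1593  0.129 ]
green [ 0.4945 -0.416   0.022 ] [ 0.5008 -0.3888  0.129 ] [ 0.4931 -0.4475  0.129 ]
glue [ 0.4996 -0.1171  0.1   ]
[0.5, -0.03, 0.39] [-0.345 -0.541  2.01   0.207  0.966  1.26 ] 0.0
[0.42, -0.29, 0.35] [-1.178 -0.374  1.99   0.683  1.22   0.34 ] 0.0
[0.4, -0.292, 0.14] [-1.238 -0.099  2.259  0.92   0.875 -0.156] 0.0
[0.4785, -0.299, 0.052] [-1.04   0.24   2.165  1.201  0.624 -0.359] 0.0
[0.4785, -0.299, 0.12] [-1.04   0.073  2.147  0.991  0.709 -0.094] 0.0
[0.6, -0.04, 0.1] [-0.279  0.122  2.152  0.726  0.191  0.712] 0.0
[0.6624, -0.0404, 0.1] [-0.241  0.239  2.005  0.541  0.198  0.926] 0.0
```

```bash
python3 tgt.py .40 -.29 .25
```

```text
t 22.83 p [ 0.5016 -0.0323  0.3837] approach az -5.0 elev -48.2 jaw az -94.6 elev 0.4  q [-0.356 -0.551  2.014  0.215  0.977  1.238] F [ 0.3 -0.3 -0.1] w 0.551
frac [0.601 0.221 1.057] rows 7.409022708785835
```

```bash
python3 -m pendant '[[[0.6,0.22,1,0,0],[0.6,0.22,1,0,0],[0.6,0.22,1,0,0],[0.6,0.22,1,0,0],[0.6,0.22,1,0,0],[0.6,0.22,1,0,0],[0.6,0.22,1,0,0],[0.6,0.22,1,0,0],[0.6,0.22,1,0,0],[0.6,0.22,1,0,0]]]'>/dev/null; python3 tgt.py .4785 -.299 .052 .11; python3 - <<'E'
from h import *
c=optics.read_camera("wrist"); im=c["pixels"].copy()
for P in ([.4785,-.299,.052],[.4785,-.299,.129]):
    u=proj(c,np.array(P))[0]; cv2.circle(im,tuple(int(v) for v in u),4,(0,0,255),1)
cv2.imwrite("pics/w15.png",im)
E
```

```text
t 23.67 p [ 0.407  -0.2755  0.2452] approach az -4.8 elev -48.0 jaw az -94.7 elev 0.1  q [-1.218 -0.342  2.174  0.754  1.086  0.145] F [-0.6  0.8  0.5] w 0.505
frac [0.299 0.362 0.069] rows 2.846463263437014
```

View pics/w15.png

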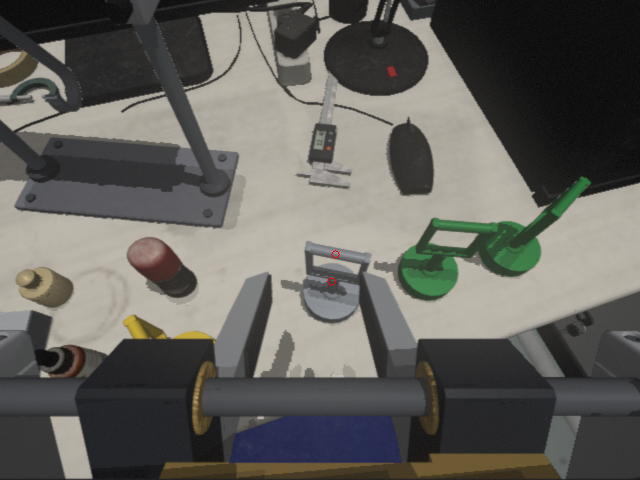

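```bash
python3 -m pendant '[[[0.3,0.36,0.07,0,-0.28],[0.3,0.36,0.07,0,-0.28],[0.3,0.36,0.07,0,-0.28],[0.3,0.36,0.07,0,-0.28],[0.3,0.36,0.07,0,-0.28]]]'>/dev/null; python3 tgt.py .4785 -.299 .049 0; python3 - <<'E'
from h import *
c=optics.read_camera("wrist"); im=c["pixels"].copy()
for P in ([.4785,-.299,.049],[.4785,-.299,.129]):
    u=proj(c,np.array(P))[0]; cv2.circle(im,tuple(int(v) for v in u),4,(0,0,255),1)
cv2.imwrite("pics/w16.png",im[120:440,120:520])
E
```

```text
t 24.13 p [ 0.411  -0.2922  0.1293] approach az -4.6 elev -48.0 jaw az -94.5 elev 0.1  q [-1.225 -0.077  2.252  0.93   0.864 -0.171] F [ 1.2 -0.2  0.4] w 0.360
frac [0.013 0.452 0.005] rows 2.711951046831982
```

View pics/w16.png

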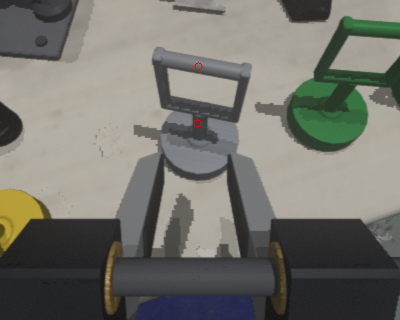

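```bash
python3 -m pendant '[[[0.005,0.15,0.003,0,-0.28],[0.01,0.3,0.008,0,-0.28],[0.013,0.4,0.01,0,-0.28],[0.013,0.45,0.01,0,-0.28],[0.013,0.45,0.01,0,-0.28],[0.013,0.45,0.01,0,-0.28]]]'; python3 tgt.py .4785 -.299 .049 0; python3 - <<'E'
from h import *
c=optics.read_camera("wrist"); im=c["pixels"].copy()
cv2.imwrite("pics/w17.png",im[80:440,120:520])
E
```

```text
time: 24.68
ee_pos: [0.4845, -0.3049, 0.0477]
tool_rot: [0.768, 1.775, -1.851]
ft_force: [-1.2, -0.5, -2.4]
gripper_width: 0.36
t 24.68 p [ 0.4845 -0.3049  0.0477] approach az -5.2 elev -47.7 jaw az -94.5 elev 0.6  q [-1.049  0.243  2.157  1.198  0.632 -0.377] F [-1.2 -0.5 -2.4] w 0.360
frac [ 0.015  0.011 -0.022] rows 0.17173427051953258
```

View pics/w17.png

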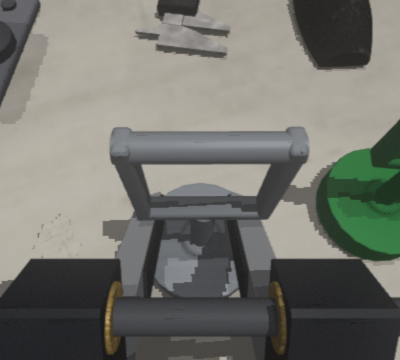

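```bash
python3 -m pendant '[[[0.015,0.011,-0.012,0,-0.28],[0.015,0.011,-0.012,0,-1],[0.015,0.011,-0.012,0,-1],[0.015,0.011,-0.012,0,-1],[0.015,0.011,-0.012,0,-1],[0.015,0.011,-0.012,0,-1]]]' 20; python3 -m pendant '[[[0,0,0,0,-1],[0,0,0,0,-1]]]' 40; python3 dw.py 0 0 .06
```

```text
time: 25.23
ee_pos: [0.4826, -0.3034, 0.0416]
tool_rot: [0.772, 1.777, -1.854]
ft_force: [-3.3, -3.5, 6.9]
gripper_width: 0.122
time: 25.4
ee_pos: [0.4826, -0.3033, 0.0416]
tool_rot: [0.772, 1.777, -1.854]
ft_force: [-4.9, -2.4, 6.8]
gripper_width: 0.115
t 25.40 p [ 0.4826 -0.3033  0.0416] approach az -5.4 elev -47.8 jaw az -94.8 elev 0.6  q [-1.05   0.254  2.163  1.22   0.624 -0.4  ] F [-4.9 -2.4  6.8] w 0.115
frac [-0.161 -0.178  0.002]
```

```bash
python3 -m pendant '[[[-0.04,-0.045,0,0,-1],[-0.1,-0.11,0,0,-1],[-0.2,-0.22,0.001,0,-1],[-0.3,-0.33,0.002,0,-1],[-0.38,-0.42,0.002,0,-1],[-0.38,-0.42,0.002,0,-1],[-0.38,-0.42,0.002,0,-1]]]'; python3 tgt.py .5835 -.027 .20;  python3 - <<'E'
from hookov import *
b=ov("wrist",[],(120,80,400,400),(390,390)); a=ov("scene",[],(320,150,100,100),(390,390));cv2.imwrite("pics/w18.png",np.hstack([b,a]))
E
```

```text
time: 25.98
ee_pos: [0.4821, -0.3002, 0.1821]
tool_rot: [0.766, 1.78, -1.852]
ft_force: [-0.1, -0.0, -4.7]
gripper_width: 0.117
t 25.98 p [ 0.4821 -0.3002  0.1821] approach az -5.1 elev -47.9 jaw az -94.5 elev 0.5  q [-1.047 -0.066  2.104  0.842  0.825  0.094] F [-0.1 -0.  -4.7] w 0.117
frac [-0.291  0.184 -1.121] rows 7.029524292216746
```

View pics/w18.png

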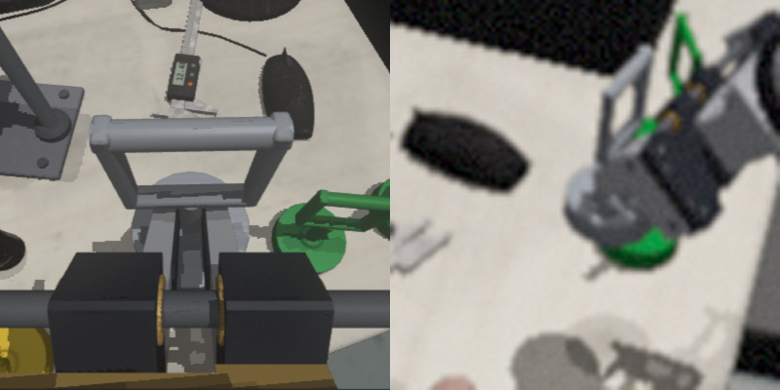

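```bash
python3 - <<'E'
from hookov import *
np.set_printoptions(precision=4,suppress=True)
w=optics.read_camera("wrist"); s=optics.read_camera("scene")
a=tri((w,(214,215)),(s,(375.8,174.8))); b=tri((w,(415,205)),(s,(385.6,165))); d=a-b
print(a,b,np.linalg.norm(d),"yaw",np.degrees(np.arctan2(-d[0],d[1])),"roll",np.degrees(np.arcsin(d[2]/np.linalg.norm(d))))
g,az=grasp(); print("grasp",g,"bar-grasp",(a+b)/2-g)
E
```

```text
[ 0.4811 -0.2688  0.2688] [ 0.4811 -0.3272  0.2626] 0.058766473407564204 yaw 0.04139829119963841 roll 6.051591608272658
grasp [ 0.4757 -0.2979  0.1839] bar-grasp [ 0.0055 -0.0001  0.0818]
```

```bash
python3 -m pendant '[[[-0.08,0.05,-0.3,0,-1],[-0.26,0.16,-1,0,-1],[-0.26,0.16,-1,0,-1],[-0.26,0.16,-1,0,-1],[-0.26,0.16,-1,0,-1],[-0.26,0.16,-1,0,-1],[-0.26,0.16,-1,0,-1],[-0.26,0.16,-1,0,-1],[-0.26,0.16,-1,0,-1]]]'>/dev/null; python3 tgt.py .578 -.026 .15
```

```text
t 26.93 p [ 0.5759 -0.0551  0.1905] approach az -4.8 elev -48.3 jaw az -94.4 elev 0.3  q [-0.346 -0.145  2.15   0.401  0.457  1.001] F [ 0.3 -0.8 -3.5] w 0.119
frac [ 0.108  0.152 -0.118] rows 1.3208661089356175
```

```bash
python3 -m pendant '[[[0.1,0.15,-0.12,0,-1],[0.1,0.15,-0.12,0,-1],[0.1,0.15,-0.12,0,-1],[0.1,0.15,-0.12,0,-1],[0.1,0.15,-0.12,0,-1]]]'>/dev/null; python3 tgt.py .578 -.026 .1025;  python3 - <<'E'
from hookov import *
p=np.load("rig.npy"); H=S(np.array([p[0],p[1],.21]),np.degrees(p[2]),0)
b=ov("wrist",[(H,(0,0,255))],(120,80,400,400),(390,390)); a=ov("scene",[(H,(0,0,255))],(240,160,100,100),(390,390));cv2.imwrite("pics/w19.png",np.hstack([b,a]))
E
```

```text
t 27.35 p [ 0.5867 -0.03    0.1494] approach az -5.3 elev -47.9 jaw az -94.8 elev 0.4  q [-0.264 -0.044  2.168  0.385  0.312  1.063] F [-0.1  0.6 -3.4] w 0.121
frac [ 0.152  0.147 -0.014] rows 1.2723575683210844
```

View pics/w19.png

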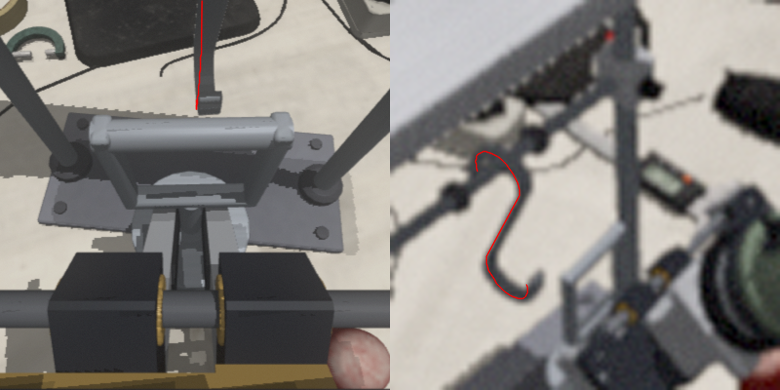

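```bash
python3 tgt.py .600 -.034 .103
```

```text
t 27.45 p [ 0.5873 -0.03    0.1507] approach az -5.3 elev -47.8 jaw az -94.8 elev 0.5  q [-0.264 -0.046  2.167  0.385  0.312  1.063] F [-0.5 -0.7 -2.8] w 0.119
frac [0.09  0.208 0.01 ] rows 1.360577006546772
```

```bash
python3 -m pendant '[[[0.04,0.1,0.005,0,-1],[0.09,0.2,0.01,0,-1],[0.09,0.2,0.01,0,-1],[0.09,0.2,0.01,0,-1],[0.09,0.2,0.01,0,-1]]]'; python3 tgt.py .654 -.0425 .1025;  python3 - <<'E'
from hookov import *
b=ov("wrist",[],(120,80,400,400),(390,390)); a=ov("scene",[],(250,180,80,80),(390,390));cv2.imwrite("pics/w20.png",np.hstack([b,a]))
E
```

```text
time: 27.87
ee_pos: [0.6037, -0.0334, 0.0984]
tool_rot: [0.772, 1.779, -1.851]
ft_force: [-0.6, 0.5, -4.0]
gripper_width: 0.119
t 27.87 p [ 0.6037 -0.0334  0.0984] approach az -5.2 elev -47.8 jaw az -94.7 elev 0.5  q [-0.262  0.107  2.157  0.663  0.187  0.777] F [-0.6  0.5 -4. ] w 0.119
frac [-0.162  0.157  0.02 ] rows 1.3558959553032164
```

View pics/w20.png

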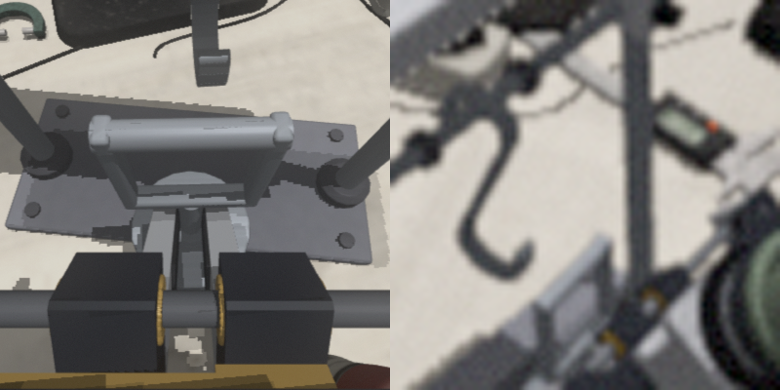

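```bash
python3 - <<'E'
from hookov import *
np.set_printoptions(precision=4,suppress=True)
w=optics.read_camera("wrist"); s=optics.read_camera("scene")
print("bar",tri((w,(315,213)),(s,(288.1,235.4)))); print("tip",tri((w,(338.5,136.4)),(s,(278.3,230))))
g,az=grasp(); print(g, "pred bar",g+[.0055,0,.082])
p=np.load("rig.npy"); print("pred tip",S(np.array([p[0],p[1],.21]),np.degrees(p[2]),0)[-1])
E
```

```text
bar [ 0.6006 -0.0315  0.1914]
tip [ 0.6371 -0.0424  0.1807]
[ 0.5987 -0.0325  0.1053] pred bar [ 0.6042 -0.0325  0.1873]
pred tip [ 0.644  -0.0372  0.1686]
```

```bash
python3 dw.py .03 -.006 0
```

```text
t 28.07 p [ 0.604  -0.033   0.0994] approach az -5.2 elev -47.7 jaw az -94.6 elev 0.5  q [-0.261  0.105  2.157  0.665  0.187  0.775] F [ 0.  -0.4 -3.2] w 0.116
frac [-0.09   0.082  0.014]
```

```bash
python3 -m pendant '[[[-0.03,0.027,0.005,0,-1],[-0.06,0.054,0.01,0,-1],[-0.09,0.082,0.014,0,-1],[-0.09,0.082,0.014,0,-1],[-0.09,0.082,0.014,0,-1]]]'; python3 tgt.py .654 -.0445 .1055;  python3 - <<'E'
from hookov import *
b=ov("wrist",[],(180,80,270,270),(390,390)); a=ov("scene",[],(260,200,60,60),(390,390));cv2.imwrite("pics/w21.png",np.hstack([b,a]))
E
```

```text
time: 28.48
ee_pos: [0.6342, -0.0389, 0.0972]
tool_rot: [0.77, 1.78, -1.851]
ft_force: [-0.5, 0.8, -4.3]
gripper_width: 0.114
t 28.48 p [ 0.6342 -0.0389  0.0972] approach az -5.1 elev -47.9 jaw az -94.6 elev 0.4  q [-0.256  0.17   2.085  0.618  0.193  0.826] F [-0.5  0.8 -4.3] w 0.114
frac [-0.082  0.062  0.016] rows 0.6236646310796451
```

View pics/w21.png

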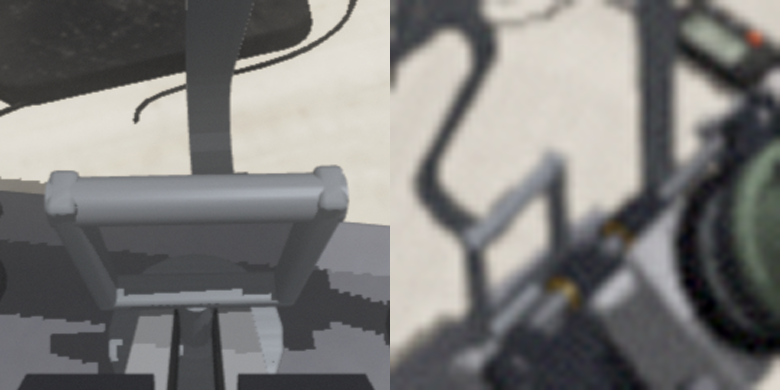

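```bash
python3 -m pendant '[[[-0.03,0.022,0.005,0,-1],[-0.055,0.04,0.01,0,-1],[-0.075,0.055,0.014,0,-1],[-0.075,0.055,0.014,0,-1]]]'; python3 tgt.py .654 -.0445 .095;  python3 - <<'E'
from hookov import *
b=ov("wrist",[],(180,80,270,270),(390,390)); a=ov("scene",[],(260,190,60,60),(390,390));cv2.imwrite("pics/w22.png",np.hstack([b,a]))
E
```

```text
time: 28.92
ee_pos: [0.658, -0.0448, 0.1005]
tool_rot: [0.772, 1.778, -1.851]
ft_force: [0.1, 0.2, -3.0]
gripper_width: 0.116
t 28.92 p [ 0.658  -0.0448  0.1005] approach az -5.2 elev -47.7 jaw az -94.7 elev 0.5  q [-0.255  0.207  2.029  0.567  0.206  0.879] F [ 0.1  0.2 -3. ] w 0.116
frac [ 0.027  0.038 -0.   ] rows 0.2769340280688983
```

View pics/w22.png

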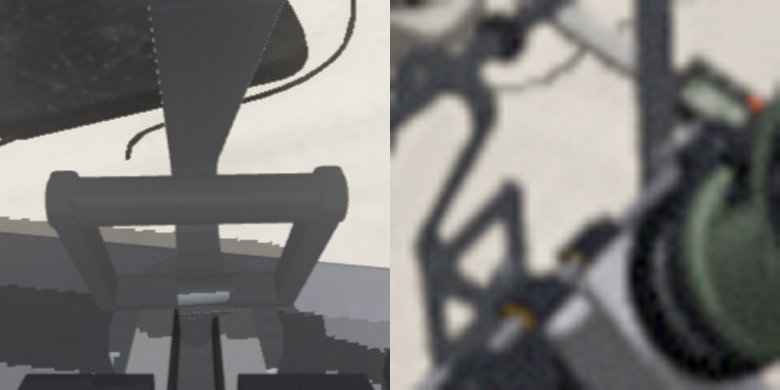

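```bash
python3 dw.py .002 0 -.022; python3 -m pendant '[[[0.02,0.025,0,0,-1],[0.04,0.05,0,0,-1],[0.055,0.07,0,0,-1],[0.055,0.07,0,0,-1]]]'; python3 dw.py 0 0 -.01;  python3 - <<'E'
from hookov import *
b=ov("wrist",[],(180,80,270,270),(390,390)); a=ov("scene",[],(260,190,60,60),(390,390));cv2.imwrite("pics/w23.png",np.hstack([b,a]))
E
```

```text
t 29.02 p [ 0.6562 -0.044   0.0993] approach az -5.1 elev -47.9 jaw az -94.6 elev 0.4  q [-0.255  0.207  2.032  0.568  0.207  0.878] F [-0.8  0.6 -3.2] w 0.117
frac [ 0.053  0.071 -0.001]
time: 29.35
ee_pos: [0.6556, -0.0437, 0.0748]
tool_rot: [0.767, 1.785, -1.853]
ft_force: [-0.1, 0.0, -4.5]
gripper_width: 0.118
t 29.35 p [ 0.6556 -0.0437  0.0748] approach az -5.1 elev -48.1 jaw az -94.6 elev 0.4  q [-0.255  0.258  2.038  0.739  0.165  0.704] F [-0.1  0.  -4.5] w 0.118
frac [ 0.027  0.03  -0.   ]
```

View pics/w23.png

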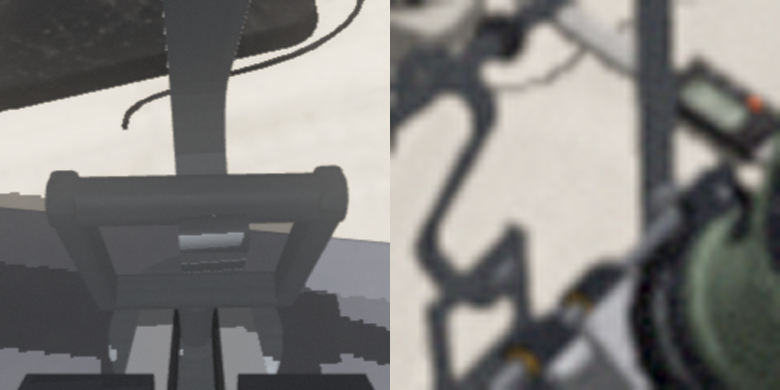

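```bash
python3 -m pendant '[[[0.013,0.015,0,0,-1],[0.022,0.024,0,0,-1],[0.022,0.024,0,0,-1],[0.022,0.024,0,0,-1]]]'; python3 dw.py 0 0 -.005
```

```text
time: 29.78
ee_pos: [0.6573, -0.0444, 0.0693]
tool_rot: [0.77, 1.781, -1.851]
ft_force: [-0.7, -0.7, -2.8]
gripper_width: 0.117
t 29.78 p [ 0.6573 -0.0444  0.0693] approach az -5.1 elev -47.9 jaw az -94.6 elev 0.4  q [-0.255  0.273  2.037  0.823  0.151  0.619] F [-0.7 -0.7 -2.8] w 0.117
frac [ 0.013  0.015 -0.   ]
```

```bash
python3 -m pendant '[[[0.013,0.015,0,0,-1],[0.013,0.015,0,0,-1],[0.013,0.015,0,0,-1]]]'; python3 -m pendant '[[[0.008,0.009,0,0,-1],[0.008,0.009,0,0,-1],[0.008,0.009,0,0,-1]]]'; python3 dw.py 0 0 -.005
```

```text
time: 30.03
ee_pos: [0.6604, -0.0456, 0.0677]
tool_rot: [0.775, 1.774, -1.849]
ft_force: [0.7, 0.2, 5.9]
gripper_width: 0.118
time: 30.28
ee_pos: [0.6626, -0.0465, 0.0675]
tool_rot: [0.78, 1.769, -1.848]
ft_force: [-0.1, 0.6, 11.3]
gripper_width: 0.12
t 30.28 p [ 0.6626 -0.0465  0.0675] approach az -5.4 elev -47.2 jaw az -94.8 elev 0.6  q [-0.255  0.287  2.032  0.923  0.136  0.518] F [-0.1  0.6 11.3] w 0.120
frac [ 0.014  0.015 -0.   ]
```

```bash
python3 -m pendant '[[[-0.006,-0.007,0,0,-1],[-0.006,-0.007,0,0,-1]]]'; python3 -m pendant '[[[0,0,0,0,-0.72],[0,0,0,0,-0.65],[0,0,0,0,-0.5],[0,0,0,0,-0.28],[0,0,0,0,-0.28],[0,0,0,0,-0.28]]]' 10;  python3 - <<'E'
from hookov import *
b=ov("wrist",[],(120,80,400,400),(390,390)); a=ov("scene",[],(250,180,80,80),(390,390));cv2.imwrite("pics/w24.png",np.hstack([b,a]))
E
```

```text
time: 30.45
ee_pos: [0.6606, -0.0455, 0.0676]
tool_rot: [0.776, 1.773, -1.849]
ft_force: [0.4, 0.1, 8.7]
gripper_width: 0.12
time: 30.95
ee_pos: [0.6585, -0.0448, 0.0647]
tool_rot: [0.772, 1.778, -1.851]
ft_force: [0.7, -0.6, 5.3]
gripper_width: 0.357
```

View pics/w24.png

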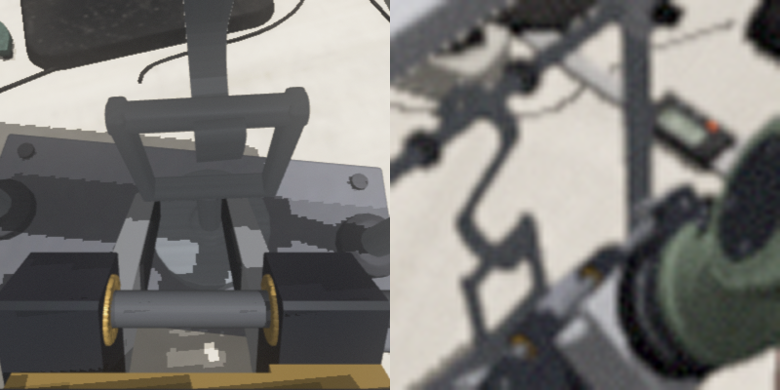

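```bash
python3 -m pendant '[[[-0.01,-0.012,0.006,0,-0.28],[-0.01,-0.04,0.006,0,-0.28],[-0.01,-0.08,0.006,0,-0.28],[-0.01,-0.14,0.006,0,-0.28],[-0.01,-0.22,0.006,0,-0.28],[-0.01,-0.32,0.006,0,-0.28],[-0.01,-0.45,0.006,0,-0.28],[-0.01,-0.6,0.006,0,-0.28],[-0.01,-0.6,0.006,0,-0.28]]]';  python3 - <<'E'
from hookov import *
ax()
b=ov("wrist",[],(120,40,400,400),(390,390)); a=ov("scene",[],(240,160,100,100),(390,390));cv2.imwrite("pics/w25.png",np.hstack([b,a]))
E
```

```text
time: 31.8
ee_pos: [0.5582, -0.037, 0.1822]
tool_rot: [0.775, 1.772, -1.847]
ft_force: [0.5, -0.1, 0.9]
gripper_width: 0.361
t 31.80 p [ 0.5582 -0.037   0.1822] approach az -5.3 elev -47.4 jaw az -94.6 elev 0.6  q [-0.309 -0.183  2.21   0.376  0.409  1.048] F [ 0.5 -0.1  0.9] w 0.361
```

View pics/w25.png

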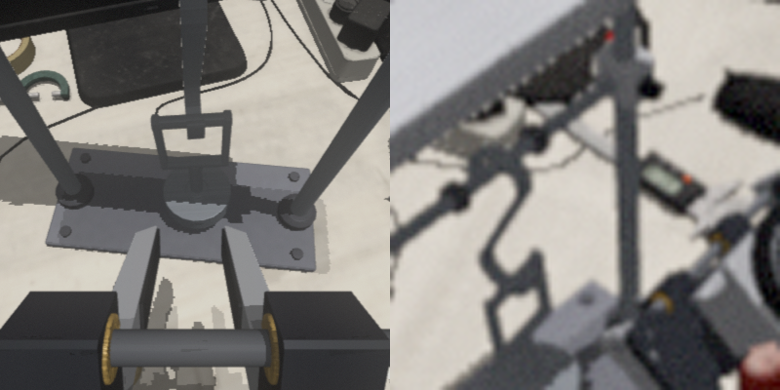

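```bash
python3 -m pendant '[[[0,-0.7,0,0,-0.28],[0,-0.7,0,0,-0.28],[0,-0.7,0,0,-0.28],[0,-0.7,0,0,-0.28],[0,-0.7,0,0,-0.28],[0,-0.7,0,0,-0.28]]]'>/dev/null;python3 - <<'E'
from hookov import *
ax()
c=optics.read_camera("scene")["pixels"]; w=optics.read_camera("wrist")["pixels"]; cv2.imwrite("pics/a_s.png",c); cv2.imwrite("pics/a_w.png",w)
E
python3 -m pendant '[[[0,0,0,0,-0.28],[0,0,0,0,-0.28],[0,0,0,0,-0.28],[0,0,0,0,-0.28],[0,0,0,0,-0.28],[0,0,0,0,-0.28],[0,0,0,0,-0.28],[0,0,0,0,-0.28],[0,0,0,0,-0.28],[0,0,0,0,-0.28]]]'>/dev/null
python3 -m pendant '[[[0,0,0,0,-0.28],[0,0,0,0,-0.28],[0,0,0,0,-0.28],[0,0,0,0,-0.28],[0,0,0,0,-0.28],[0,0,0,0,-0.28],[0,0,0,0,-0.28],[0,0,0,0,-0.28],[0,0,0,0,-0.28],[0,0,0,0,-0.28]]]'>/dev/null
python3 - <<'E'
from hookov import *
import time
fr=[]; ws=[]
for i in range(16):
    fr.append(optics.read_camera("scene")["pixels"].astype(int)[180:290,240:330]); 
for i in range(1,16): print(int(np.abs(fr[i]-fr[0]).sum(2).__gt__(60).sum()),end=" ")
ax()
w=optics.read_camera("wrist")["pixels"]; t=optics.read_camera("top")["pixels"]; s=optics.read_camera("scene")["pixels"]
cv2.imwrite("pics/e1.png",np.vstack([np.hstack([cv2.resize(w[0:300,120:520],(400,300)),cv2.resize(s[160:250,230:350],(400,300),interpolation=cv2.INTER_CUBIC)]),np.hstack([cv2.resize(t,(400,300)),cv2.resize(s,(400,300))])]))
E
```

```text
t 32.40 p [ 0.4425 -0.0271  0.3086] approach az -5.2 elev -47.7 jaw az -94.7 elev 0.5  q [-0.432 -0.72   2.246  0.285  0.926  1.127] F [-0.  -0.1 -0.7] w 0.359
2 56 164 238 293 348 372 367 343 269 224 167 114 71 52 t 34.97 p [ 0.4419 -0.0265  0.306 ] approach az -5.1 elev -47.9 jaw az -94.6 elev 0.4  q [-0.431 -0.718  2.248  0.285  0.926  1.128] F [0.6 0.5 0.5] w 0.358
```

View pics/e1.png

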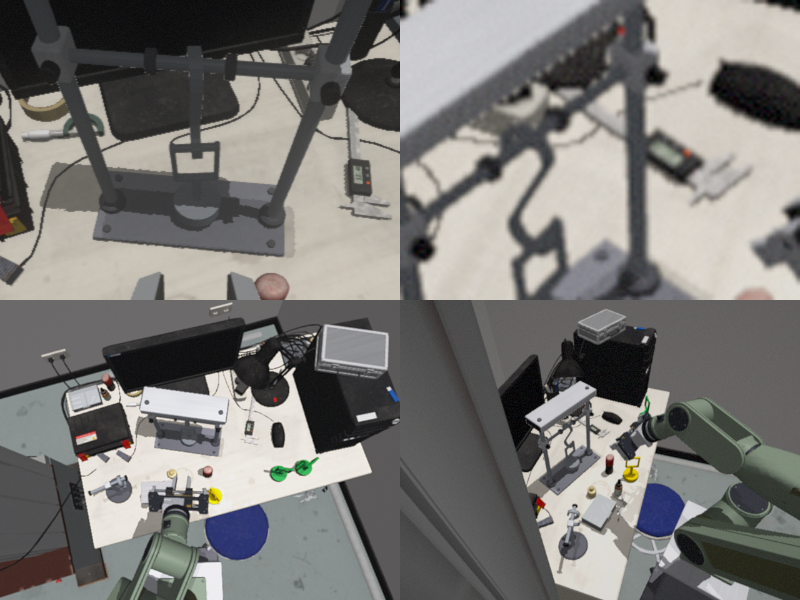

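```bash
cat > swing.py <<'E'
from hookov import *
fr=[]
for i in range(17):
    im=optics.read_camera("scene")["pixels"]; g=im[225:260,255:292].astype(int).sum(2); m=g<330
    fr.append(im.astype(int)[180:290,240:330])
print(readout.sense()["time"],[int((np.abs(f-fr[0]).sum(2)>60).sum()) for f in fr])
E
R='[0,0,0,0,-0.28]'
python3 -m pendant '[[[0,0,0,0,-0.28],[0,0,0,0,-0.28],[0,0,0,0,-0.28],[0,0,0,0,-0.28],[0,0,0,0,-0.28],[0,0,0,0,-0.28],[0,0,0,0,-0.28],[0,0,0,0,-0.28],[0,0,0,0,-0.28],[0,0,0,0,-0.28]]]'>/dev/null
python3 -m pendant '[[[0,0,0,0,-0.28],[0,0,0,0,-0.28],[0,0,0,0,-0.28],[0,0,0,0,-0.28],[0,0,0,0,-0.28],[0,0,0,0,-0.28],[0,0,0,0,-0.28],[0,0,0,0,-0.28],[0,0,0,0,-0.28],[0,0,0,0,-0.28]]]'>/dev/null
python3 -m pendant '[[[0,0,0,0,-0.28],[0,0,0,0,-0.28],[0,0,0,0,-0.28],[0,0,0,0,-0.28],[0,0,0,0,-0.28],[0,0,0,0,-0.28],[0,0,0,0,-0.28],[0,0,0,0,-0.28],[0,0,0,0,-0.28],[0,0,0,0,-0.28]]]'>/dev/null
python3 -m pendant '[[[0,0,0,0,-0.28],[0,0,0,0,-0.28],[0,0,0,0,-0.28],[0,0,0,0,-0.28],[0,0,0,0,-0.28],[0,0,0,0,-0.28],[0,0,0,0,-0.28],[0,0,0,0,-0.28],[0,0,0,0,-0.28],[0,0,0,0,-0.28]]]'>/dev/null
python3 swing.py
```

```text
39.3 [0, 2, 1, 0, 2, 1, 1, 2, 0, 0, 0, 1, 0, 1, 0, 1, 1]
```

```bash
python3 - <<'E'
from hookov import *
np.set_printoptions(precision=4,suppress=True)
p=np.load("rig.npy"); H=S(np.array([p[0],p[1],.21]),np.degrees(p[2]),0)
c=optics.read_camera("wrist"); cv2.imwrite("pics/f_w.png",cv2.resize(c["pixels"][20:240,220:440],(440,440),interpolation=cv2.INTER_CUBIC))
s=optics.read_camera("scene")["pixels"]; 
a=cv2.resize(cv2.imread("pics/scene1.png")[220:420,230:390],(350,437)); b=cv2.resize(s[220:420,230:390],(350,437))
cv2.imwrite("pics/f_s.png",np.hstack([a,b]))
E
```

```text
(no output)
```

View pics/f_w.png

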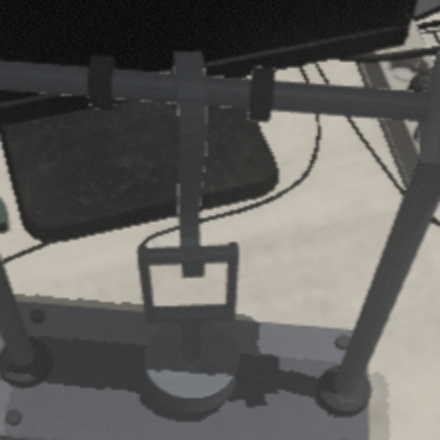

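View pics/f_s.png

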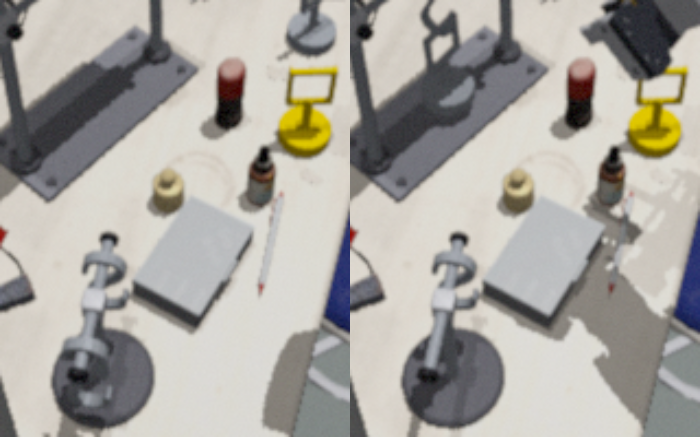

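```bash
python3 -c "
from station import arm, readout
print(arm.finish_job()); print(readout.sense()['time'])"
```

```text
the job is handed in; nothing more can be done
None
the job is handed in; nothing more can be done
```

The long S-hook hangs on the rig's rail between the two collars. The grey stirrup weight hangs by its top bar in the hook's lower curl. I handed the job in at about 39.5 s of the 72 s.

**How it was done:** The pendant only allows shifts and a turn about the finger axis, so I tilted the tool by driving it against its reach limits. That took it to about 48° below horizontal. I took the hook from the stand, hung it, let go, then gripped the weight by its stem and hung it.

**Last checks:**
- **Weight:** it swung after release. From about 38.5 to 39.3 s the scene pictures showed no change beyond noise. The gripper was well clear of it.
- **Short hook and desk:** the short hook is still on its stand. The glue bottle, oil dropper, check weight, specimen box and yellow look-alike look unmoved in the before/after pictures. I compared the green look-alikes and the jaw insert only roughly, in the overall top and scene views.
- **Forces:** the highest wrist force I read was about 11 N. I only saw readings at the end of each move, and I had no direct reading of arm or gripper-body contact.

**Disagreements and doubts:**
- **Joint range:** joint 3 read 0.225 to 0.228 rad while held against its reach limit, and the stated lower limit is 0.23. I took this as rounding of the limit but could not confirm it.
- **Hook tip:** before the weight went on, I measured the lower curl's tip about 1 cm off the prediction. I went by the pictures and the weight went on without trouble.

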